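# Fetch the bottom carton and restack the others

### The arm

A 7-joint arm with a two-finger parallel gripper is mounted at the origin on a cart in front of the work surface, level with it; the furniture and walls round the work are solid. World frame = base frame: x ahead of the robot, y to its left, z up, the work surface at z = 0. Lengths are in m, angles in rad, forces in N, time in s.
With the tool pointing down it reaches from about 0.4 to 0.925 m from the base axis. Payload 4.1 kg.
Tool frame: the origin (TCP) lies on the mounting face of the last link; the fingertips stand 173 mm ahead of it and the grasp point (between the pads) lies 155 mm ahead of it; z points along the fingers, y is the line along which they close (so a half turn about z gives the same grasp; the last joint's range is limited). The gripper opens to 85 mm and grips with 20 to 120 N. Pads are 22 mm wide; open, the fingers measure 114 mm over their backs; the gripper's body (76 mm by 85 mm) begins 54 mm behind the grasp point. The pads swing forward as they close: fully open they stand 13 mm farther back than shut.
Start: joints at [-1.356, 0.398, 0.045, 1.537, -0.019, 1.207, -0.051], TCP at [0.201, 0.618, 0.405] pointing down, gripper open.
Joint ranges: [-2.82, 2.82], [-0.49, 2.23], [-1.37, 1.46], [0, 2.46], [-1.36, 4.5], [0.23, 2], [-2.94, 2.94]. Speed limits (rad/s): [2.57, 2.57, 3.14, 3.14, 3.14, 3.14, 3.14].

### API

Orientations are given as a 3x3 rotation matrix whose columns are the frame's x, y, z axes.
In Python, from station import r gives the robot as it stands.
- The arm moves only by the tool play_rows, never from a script. Its argument "rows" is a list of rows, each a list of 2 entries, a list of its own where there are three numbers: the shift along the tool's x, y, z scaled (see below), then the turn, a rotation vector about the tool's x, y, z scaled (see below). A call has 1 to 5 rows; each row is the pose to reach, as a shift and turn from the pose commanded when the call began, along the tool's axes at that moment; what a row does not reach only later rows make up. The controller multiplies each number of a shift by 80 mm and each number of a turn by pi/2 rad. A row lasts 1/10 s, in which the tool goes at most 50 mm and 8.59 degrees, less where a joint would pass 70% of its speed; a pose out of reach is approached as far as the arm can. A call with a number of a shift or a turn outside -1 to 1 is refused whole. A call with a gripper value outside its range is refused whole. "grip" is the opening, from -1 (shut) to 1 (fully open), set as the call begins (left out, the last holds). The fingers move at their own pace and stop on an object; "newtons" is the grip in N (left out, the last holds). Time passes only in rows, so rows that repeat a pose let the fingers close. It gives the time, the measured TCP pose, the force, the opening and the grip force at its end, in the units of the state.
- r.sense(): the state, without advancing time (a new reading comes with each control period).
- r.grab_frame(name): name is "scene" or "side" or "wrist"; returns (picture, depth): 420x560x3 uint8, red, green, blue; 420x560 float32, m along the optical axis (not along the pixel's ray), 0 where there is no reading.
- r.get_calibration(name): a dict with "fov_y" (degrees; the focal length in pixels is half the picture's height over the tangent of half this angle, whatever the lens; pixels are square), "cx", "cy" (the principal point, pixels), "dist" ([k1, k2, p1, p2, k3] as OpenCV has them; the pictures are not rectified), "R" (3x3) and "t" (3): a world point X has camera coordinates R X + t. Camera axes: x right, y down, z forward; pixel columns grow to the right and rows downward; lengths in m; the calibration is good to about 2 mm. A picture is of the moment at which its call begins: read the wrist's pose just before it. get_calibration takes no time and is no camera call; for the wrist camera it gives the pose at the moment of the call.
- r.finish_job(): hands the job in; it is judged then, once.
Trained networks look in the newest picture that a camera, given by its name, has taken for a name from the list of things; names that differ only in an ending like _2 or _b are one class to them, and where a whole thing is asked for, a point or a joint stands for the part that bears it (a point fixed in the world has none). Each returns a list of dicts, best first, with "confidence" (0 to 1); they miss things now and then, are a little off and sometimes report something else, mostly with a low value. They report only what shows in the picture. A call takes as long as a camera call. They do not tell look-alikes from the thing itself.
- r.silhouettes(camera, target): "mask" (420x560 bool, what is visible of it) and "rect" ([centre column, centre row, width, height] in pixels, round what is visible of it).
- r.landmark_of(camera, target): "centre" ([row, column] in pixels: a listed point, or the origin of a listed thing).
The state is a dict: "time_s": time; "joint_positions": joint angles; "qd": joint speeds; "tau": joint torques, N m; "tcp_pos": TCP position; "eef_rot": TCP orientation; "force": force on the tool from outside, world axes, zero at the start; "ft_torque": the same for the moment, N m; "finger_gap": finger opening in m; "gripper_force": force on a finger pad.
Only numpy, scipy, OpenCV 4.12 (cv2) and the standard library are available. Lean on these libraries where they do the work, as an engineer would, in place of code of your own. Each camera call takes 0.05 s, during which the arm holds its last target. There are 200 camera calls.

### The job

Three cartons are stacked on one of the two sloping stands, and the tall one at the bottom is wanted in the grey tray. First lift off the flat top carton and set it aside flat on the open bench and let go of it; then lay the middle carton squarely on the bed of the empty stand, its end close to or against the stop, restack the flat carton squarely on top of it, and stand the tall carton upright on the floor of the grey tray (these last two in either order). Never let a carton fall over, and leave the small bottle, the pot and the timer where they are.

Things in the scene. Friction and masses are not known exactly. Their poses are not given: they have to be found in the camera images.
- flat_carton_centre (a point): Centre of the flat printed carton on top of the stack: 60 x 90 x 35 mm. x across its narrow side, y along it, z through its height, toward its top. 0.1 kg; rigid.
- mid_carton_centre (a point): Centre of the middle printed carton: 56 x 80 x 60 mm. x across its narrow side, y along it, z through its height, toward its top. 0.1 kg; rigid. It starts on the tall carton, under the flat one.
- big_carton_centre (a point): Centre of the tall printed carton at the bottom of the stack: 60 x 110 x 90 mm. x across its narrow side, y along it, z through its height, toward its top. 0.08 kg; rigid. In the stack all three have z square to the bed (tilted 22 degrees toward the robot) and their long side up the slope; the two upper ones are held on the slope by friction alone.
- stand_full_bed: Sloping bed of a fixed aluminium stand: plate 126 x 66 mm, rising 22 degrees away from the robot, with a stop plate 55 mm high, 3 mm thick at its low end. No side walls. Origin: on the bed surface, mid-width, at the stop's face, 16 mm above the bench. x up the slope from the stop, z square out of the bed, y level across. It holds the stack at first, left or right of the other, 0.3 m away.
- stand_empty_bed: Sloping bed of a fixed aluminium stand: plate 126 x 66 mm, rising 22 degrees away from the robot, with a stop plate 55 mm high, 3 mm thick at its low end. No side walls. Origin: on the bed surface, mid-width, at the stop's face, 16 mm above the bench. x up the slope from the stop, z square out of the bed, y level across. Empty at first.
- tray: Fixed open grey plastic tray, 150 x 190 mm, 22 mm high, walls and floor 4 mm thick. Origin: underside centre, on the bench; x along its 150 mm side, y along its 190 mm side. It stands to the right; the bench between it and the right-hand stand is open.
- bottle: Small round bottle with screw cap, 44 mm wide and 88 mm high, upright behind the stands, between them; origin at underside centre. A bystander.
- pot: Round pot with screw lid, 62 mm wide and 97 mm high, upright behind the stands, to the right of the right-hand one; origin at underside centre. A bystander.
- timer: Flat square timer, 62 x 62 x 18 mm, lying between the stands; origin at underside centre. A bystander.
Not all that is in view belongs to the job. What is shaped like the part that bears flat_carton_centre but yellow is not meant.

How it is judged:
On the way, in this order (a step that is already met when the one before it is completed fails the run):
1. the flat carton lies flat on the bench, let go (height (world z) of flat_carton_centre below 0.026 m and angle between flat_carton_centre's own z axis and vertical below 0.1 rad and contact force between flat_carton and the fingers below 0.2 N and linear speed of flat_carton below 0.02 m/s), for 0.2 s.
2. the middle carton lies squarely on the empty stand's bed at its stop, let go (x of mid_carton_centre in the frame of stand_empty_bed between 0.032 and 0.062 m and y of mid_carton_centre in the frame of stand_empty_bed between -0.015 and 0.015 m and z of mid_carton_centre in the frame of stand_empty_bed between 0.022 and 0.037 m and angle between the x axis of mid_carton_centre and the y axis of stand_empty_bed, either way round below 0.15 rad and angle between the z axis of mid_carton_centre and the z axis of stand_empty_bed, either way round below 0.12 rad and contact force between mid_carton and the fingers below 0.2 N and linear speed of mid_carton below 0.02 m/s), for 0.2 s.
At the end, for the whole second after the job is handed in: Middle carton on the once-empty bed, square within 0.15 rad, end within 22 mm of the stop, within 15 mm of the centre line; flat carton on it, centred within 15 mm across, 20 mm along, square within 0.2 rad; tall carton upright on the tray floor. All let go, at rest (all of step 2 and x of flat_carton_centre in the frame of mid_carton_centre between -0.015 and 0.015 m and y of flat_carton_centre in the frame of mid_carton_centre between -0.02 and 0.02 m and z of flat_carton_centre in the frame of mid_carton_centre between 0.04 and 0.056 m and angle between the x axis of flat_carton_centre and the x axis of mid_carton_centre, either way round below 0.2 rad and angle between the z axis of flat_carton_centre and the z axis of mid_carton_centre, either way round below 0.12 rad and contact force between each of flat_carton, big_carton and the fingers below 0.2 N and linear speed of each of flat_carton, big_carton below 0.02 m/s and x of big_carton_centre in the frame of tray between -0.045 and 0.045 m and y of big_carton_centre in the frame of tray between -0.065 and 0.065 m and z of big_carton_centre in the frame of tray between 0.04 and 0.056 m and angle between big_carton_centre's own z axis and vertical below 0.08 rad); the robot touches nothing.
It fails at once if a carton falls over (tilts more than about 50 degrees) (angle between any of flat_carton_centre, mid_carton_centre, big_carton_centre's own z axis and vertical above 0.87 rad).
It fails at once if the bottle, the pot or the timer is shifted more than 30 mm (distance of any of bottle, pot, timer from where it was at the start of the episode above 0.03 m).
It also fails if it takes over 72 s, if anything falls off the work surface, if the arm or the gripper's body presses on something with over 40 N, if the wrist force passes 120 N, or if a joint passes its speed limit or range.

## Working session

There is one attempt and no reset: what is moved stays moved. The work goes in short steps, Python scripts to look and compute and a tool call to move; the robot and the scene stay as the last step left them, time stands still between calls to the robot, and variables do not carry over. Pictures are saved under pics/ and viewed, at most 10 in all, crops included, and the job is handed in when it is done.

Besides the shell and the picture viewer there is one more tool, called after "Request:" in YAML: its name, and indented under it one key for each argument. play_rows: Moves the arm, as the interface text tells. Shifts and turns lie within -1 to 1; 1 stands for 80 mm of shift or pi/2 rad of turn. Its arguments: {"type":"object","properties":{"rows":{"type":"array"},"grip":{"type":"number"},"newtons":{"type":"number"}},"required":["rows"]}

```bash
mkdir -p pics; cat > h.py <<'E'
import numpy as np, cv2
from station import r
def cal(n):
    c=r.get_calibration(n); f=210/np.tan(np.radians(c["fov_y"])/2)
    K=np.array([[f,0,c["cx"]],[0,f,c["cy"]],[0,0,1]]); return K,np.array(c["dist"]),np.array(c["R"]),np.array(c["t"])
def unproj(n,px,d,c=None):
    K,D,R,t=c or cal(n); px=np.asarray(px,float).reshape(-1,1,2)
    u=cv2.undistortPoints(px,K,D).reshape(-1,2); d=np.asarray(d).reshape(-1,1)
    return (np.hstack([u,np.ones((len(u),1))])*d-t)@R
def proj(n,X,c=None):
    K,D,R,t=c or cal(n); return cv2.projectPoints(np.asarray(X,float).reshape(-1,1,3),cv2.Rodrigues(R)[0],t,K,D)[0].reshape(-1,2)
def grab(n):
    c=cal(n); p,d=r.grab_frame(n); return p,d,c
def save(n,p): cv2.imwrite("pics/"+n,cv2.cvtColor(p,cv2.COLOR_RGB2BGR))
def maskpts(n,m,d,c):
    v,u=np.nonzero(m&(d>0)); return unproj(n,np.c_[u,v],d[v,u],c)
E
python3 - <<'E'
from h import *
a={}
for n in("scene","side"):
    p,d,c=grab(n); a[n]=p; np.savez("/tmp/%s.npz"%n,p=p,d=d)
    for t in("flat_carton_centre","mid_carton_centre","big_carton_centre","stand_full_bed","stand_empty_bed","tray","bottle","pot","timer"):
        for o in r.silhouettes(n,t)[:3]:
            P=maskpts(n,o["mask"],d,c)
            print(n,t,round(o["confidence"],2),np.round(o["rect"]),np.round(np.median(P,0),3) if len(P) else 0)
save("a.png",cv2.resize(np.hstack([a["scene"],a["side"]]),(800,300)))
save("scene.png",a["scene"])
for n in a:
    _,_,R,t=cal(n); print(n,-R.T@t)
print(r.sense())
E
```

```text
scene flat_carton_centre 0.91 [253. 210.  33.  25.] [0.547 0.086 0.031]
scene flat_carton_centre 0.7 [286. 181.  36.  30.] [ 0.515 -0.06   0.2  ]
scene flat_carton_centre 0.68 [296. 296.  42.  29.] [ 0.32  -0.239  0.032]
scene mid_carton_centre 0.67 [224. 233.  24.  18.] [0.425 0.089 0.014]
scene mid_carton_centre 0.63 [287. 197.  35.  29.] [ 0.519 -0.07   0.137]
scene big_carton_centre 0.96 [291. 206.  36.  43.] [ 0.556 -0.063  0.087]
scene stand_full_bed 0.66 [293. 219.  39.  31.] [ 0.531 -0.053  0.043]
scene stand_empty_bed 0.97 [218. 186.  40.  34.] [0.591 0.26  0.04 ]
scene stand_empty_bed 0.58 [288. 181.  34.  31.] [ 0.519 -0.06   0.2  ]
scene tray 0.62 [391. 298.  99.  72.] [ 0.48  -0.416  0.004]
scene bottle 0.56 [273. 184.   8.  35.] [0.672 0.116 0.057]
scene bottle 0.56 [287. 180.  39.  31.] [ 0.517 -0.059  0.199]
scene pot 0.89 [359. 225.  25.  31.] [ 0.642 -0.22   0.061]
scene timer 0.59 [222. 234.  30.  17.] [0.426 0.088 0.014]
side flat_carton_centre 0.87 [286. 188.  41.  29.] [ 0.529 -0.069  0.201]
side flat_carton_centre 0.77 [222. 230.  31.  25.] [ 0.343 -0.056  0.03
[... 898 characters left out ...]
': array([ 7.90212909e-04, -1.75326320e-04,  1.79617430e-03, -2.76521740e-03,
       -5.83268071e-04, -1.33453086e-03, -9.79170916e-06]), 'tau': array([ 4.09046237e-06, -4.75020576e+01,  1.36261661e+00, -2.54524648e+01,
        1.14696741e-02,  1.04322313e-03,  1.03555411e-05]), 'tcp_pos': array([0.20059688, 0.6182915 , 0.40475983]), 'eef_rot': array([[-9.51195360e-01,  3.08589348e-01,  3.81117077e-05],
       [ 3.08589350e-01,  9.51195352e-01,  1.23520927e-04],
       [ 1.86556308e-06,  1.29253400e-04, -9.99999992e-01]]), 'force': array([0.34801981, 0.31021075, 0.01918653]), 'ft_torque': array([ 0.02342217, -0.03648837,  0.01053318]), 'gripper_force': 0.0, 'finger_gap': 0.08553804713493662}
```

View pics/scene.png

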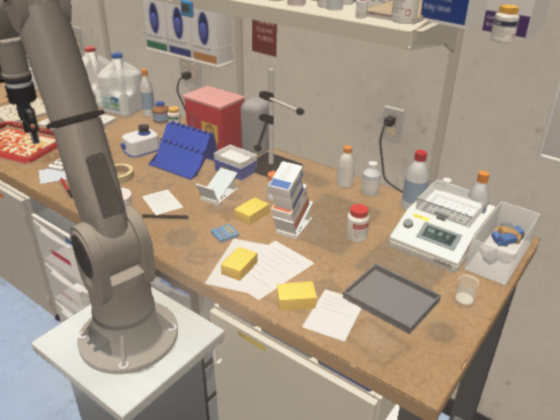

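View pics/a.png

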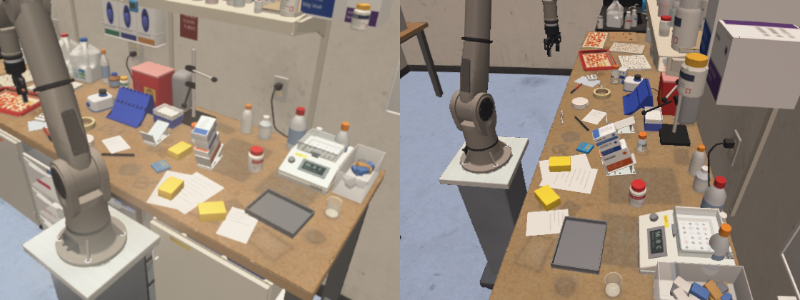

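The stack is at about (0.53, -0.07), scene pixel (290,200), and the empty stand is at (218,186). The three yellow blocks at (253,210), (240,263) and (296,296) are look-alikes. The flat carton is the white and blue printed one on top of the stack at (286,176). I'll go in for a wrist view.

```bash
cat >> h.py <<'E'
from scipy.spatial.transform import Rotation as Ro, Slerp
import json,sys,os
def cur():
    s=r.sense(); return s["tcp_pos"].copy(),s["eef_rot"].copy()
def plan(way,start=None,slow=1.0):
    """way: list of (p,R[,slow]); prints calls"""
    p,R=start or cur()
    for w in way:
        q,Q=np.array(w[0],float),np.array(w[1]); sl=w[2] if len(w)>2 else slow
        ang=np.linalg.norm(Ro.from_matrix(R.T@Q).as_rotvec())
        n=max(1,int(np.ceil(np.abs(R.T@(q-p)).max()/.0795)),int(np.ceil(ang/np.radians(42.9))))
        p0,S=p,Slerp([0,1],Ro.from_matrix([R,Q])); print("->",np.round(q,3))
        for i in range(1,n+1):
            a,B=p0+(q-p0)*i/n,S(i/n).as_matrix()
            sh=np.round(R.T@(a-p)/.08,3); tu=np.round(Ro.from_matrix(R.T@B).as_rotvec()/(np.pi/2),3)
            k=max(1,int(np.ceil(np.linalg.norm(sh)*80/50/sl-.01)),int(np.ceil(np.linalg.norm(tu)*90/8.59/sl-.01)))
            print(k,json.dumps([(sh+0.).tolist(),(tu+0.).tolist()]))
            p=p+R@(sh*.08); R=R@Ro.from_rotvec(tu*np.pi/2).as_matrix()
    return p,R
def tool(yaw=0,tilt=0):
    """tool y along world y turned by yaw; tilt>0: tool z leans forward-down"""
    R0=np.array([[-1,0,0],[0,1,0],[0,0,-1.]])
    return Ro.from_euler("z",yaw).as_matrix()@Ro.from_euler("y",-tilt).as_matrix()@R0
E
python3 - <<'E'
from h import *
K,D,R,t=cal("wrist"); p,Q=cur()
print("cam in tool",Q.T@(-R.T@t-p),Q.T@R.T[:,2]); print(r.get_calibration("wrist"))
print(tool(0,.3)[:,2])
plan([((.36,.10,.42),tool())])
E
```

```text
cam in tool [0.07498405 0.00012388 0.03089388] [-0.2902106  -0.00121874  0.95696203]
{'fov_y': 67.38786264650943, 'cx': 284.31680307680364, 'cy': 211.49895207820165, 'dist': array([-0.05890017,  0.        ,  0.        ,  0.        ,  0.        ]), 'R': array([[ 3.09264847e-01,  9.50975495e-01, -9.28861423e-04],
       [ 9.10132248e-01, -2.95698835e-01,  2.90209390e-01],
       [ 2.75707355e-01, -9.05969494e-02, -9.56962720e-01]]), 't': array([-0.64974497, -0.036484  ,  0.3802464 ])}
[ 0.29552021  0.         -0.95533649]
-> [0.36 0.1  0.42]
2 [[-0.649, -0.925, -0.032], [0.0, 0.0, -0.033]]
2 [[-0.6, -0.957, -0.032], [0.0, 0.0, -0.034]]
2 [[-0.549, -0.987, -0.032], [0.0, 0.0, -0.033]]
2 [[-0.496, -1.015, -0.031], [0.0, 0.0, -0.033]]
2 [[-0.443, -1.039, -0.032], [0.0, 0.0, -0.033]]
2 [[-0.389, -1.061, -0.032], [0.0, 0.0, -0.034]]
```

```bash
sed -i 's|int(np.ceil(np.abs(R.T@(q-p)).max()/.0795))|int(np.ceil(max(np.abs(R.T@(q-p)).max(),np.abs(Q.T@(q-p)).max())/.0795))|' h.py
python3 - <<'E'
from h import *
plan([((.36,.10,.42),tool())])
E
```

```text
-> [0.36 0.1  0.42]
2 [[-0.556, -0.793, -0.027], [0.0, 0.0, -0.029]]
2 [[-0.52, -0.817, -0.028], [0.0, 0.0, -0.028]]
2 [[-0.483, -0.839, -0.027], [0.0, 0.0, -0.029]]
2 [[-0.445, -0.86, -0.027], [0.0, 0.0, -0.028]]
2 [[-0.406, -0.879, -0.028], [0.0, 0.0, -0.029]]
2 [[-0.366, -0.896, -0.027], [0.0, 0.0, -0.028]]
2 [[-0.326, -0.912, -0.027], [0.0, 0.0, -0.029]]
```

Request:
play_rows:
  rows:
    - [[-0.556,-0.793,-0.027],[0,0,-0.029]]
    - [[-0.556,-0.793,-0.027],[0,0,-0.029]]
  grip: 1

```text
time_s: 1.2
tcp_pos: [0.2245, 0.5421, 0.4064]
eef_rot: [[-0.964, 0.265, 0.001], [0.265, 0.964, -0.002], [-0.001, -0.002, -1.0]]
force: [0.3, 0.0, -0.1]
finger_gap: 0.0856
gripper_force: 0.0
```

Request:
play_rows:
  rows:
    - [[-0.52,-0.817,-0.027],[0,0,-0.029]]
    - [[-0.52,-0.817,-0.027],[0,0,-0.029]]

```text
time_s: 1.4
tcp_pos: [0.2477, 0.4669, 0.4091]
eef_rot: [[-0.975, 0.223, 0.001], [0.223, 0.975, -0.002], [-0.001, -0.001, -1.0]]
force: [0.8, 0.0, 0.1]
finger_gap: 0.0856
gripper_force: 0.0
```

Request:
play_rows:
  rows:
    - [[-0.483,-0.839,-0.027],[0,0,-0.029]]
    - [[-0.483,-0.839,-0.027],[0,0,-0.029]]

```text
time_s: 1.6
tcp_pos: [0.2703, 0.3927, 0.4113]
eef_rot: [[-0.984, 0.178, 0.0], [0.178, 0.984, -0.001], [-0.001, -0.001, -1.0]]
force: [0.2, 0.1, 0.3]
finger_gap: 0.0854
gripper_force: 0.0
```

Request:
play_rows:
  rows:
    - [[-0.445,-0.86,-0.027],[0,0,-0.029]]
    - [[-0.445,-0.86,-0.027],[0,0,-0.029]]

```text
time_s: 1.8
tcp_pos: [0.293, 0.3187, 0.4135]
eef_rot: [[-0.991, 0.134, 0.0], [0.134, 0.991, -0.001], [-0.0, -0.001, -1.0]]
force: [0.7, -0.1, -0.5]
finger_gap: 0.0855
gripper_force: 0.0
```

Request:
play_rows:
  rows:
    - [[-0.406,-0.879,-0.027],[0,0,-0.029]]
    - [[-0.406,-0.879,-0.027],[0,0,-0.029]]

```text
time_s: 2.0
tcp_pos: [0.3157, 0.2448, 0.4157]
eef_rot: [[-0.996, 0.088, 0.0], [0.088, 0.996, -0.0], [-0.0, -0.0, -1.0]]
force: [0.2, 1.1, -0.2]
finger_gap: 0.0853
gripper_force: 0.0
```

Request:
play_rows:
  rows:
    - [[-0.366,-0.896,-0.027],[0,0,-0.029]]
    - [[-0.366,-0.896,-0.027],[0,0,-0.029]]

```text
time_s: 2.2
tcp_pos: [0.3386, 0.1708, 0.4179]
eef_rot: [[-0.999, 0.043, 0.0], [0.043, 0.999, 0.0], [-0.0, 0.0, -1.0]]
force: [-0.5, 0.2, 0.2]
finger_gap: 0.0854
gripper_force: 0.0
```

Request:
play_rows:
  rows:
    - [[-0.326,-0.912,-0.027],[0,0,-0.029]]
    - [[-0.326,-0.912,-0.027],[0,0,-0.029]]
    - [[-0.326,-0.912,-0.027],[0,0,-0.029]]

```text
time_s: 2.5
tcp_pos: [0.3619, 0.0965, 0.4202]
eef_rot: [[-1.0, 0.002, 0.001], [0.002, 1.0, 0.001], [-0.001, 0.001, -1.0]]
force: [-0.1, 0.3, 0.9]
finger_gap: 0.0856
gripper_force: 0.0
```

```bash
python3 - <<'E'
from h import *
print(cur(),r.sense()["time_s"],r.sense()["joint_positions"].round(2))
p,d,c=grab("wrist"); save("w1.png",p); np.savez("/tmp/w1.npz",p=p,d=d)
for t in("flat_carton_centre","mid_carton_centre","big_carton_centre","stand_full_bed","stand_empty_bed","timer"):
    for o in r.silhouettes("wrist",t)[:3]:
        P=maskpts("wrist",o["mask"],d,c); print(t,round(o["confidence"],2),np.round(o["rect"]),np.round(np.median(P,0),3))
        if t in("flat_carton_centre","stand_empty_bed") and o["confidence"]>.6: np.save("/tmp/m_%s_%d.npy"%(t,o["rect"][0]),o["mask"])
    for o in r.landmark_of("wrist",t)[:3]: print("  lm",t,round(o["confidence"],2),np.round(o["centre"]))
E
```

```text
(array([0.3618567 , 0.09652112, 0.42022953]), array([[-9.99996473e-01,  2.49418801e-03,  9.12361624e-04],
       [ 2.49498615e-03,  9.99996505e-01,  8.74714847e-04],
       [-9.10176731e-04,  8.76988092e-04, -9.99999201e-01]])) 2.5 [-0.87 -0.16  0.44  2.12  0.07  1.17  1.11]
flat_carton_centre 0.93 [ 33. 156.  65.  92.] [ 0.323 -0.213  0.034]
flat_carton_centre 0.7 [288. 322.  45.  66.] [0.547 0.099 0.035]
flat_carton_centre 0.68 [169. 165.  74.  88.] [ 0.338 -0.033  0.035]
  lm flat_carton_centre 0.81 [159.  18.]
  lm flat_carton_centre 0.79 [414. 120.]
  lm flat_carton_centre 0.66 [163. 172.]
big_carton_centre 0.75 [196. 341.  36.  69.] [ 0.549 -0.01   0.072]
big_carton_centre 0.23 [196. 310.  19.  12.] [ 0.524 -0.016  0.037]
  lm big_carton_centre 0.77 [360. 182.]
stand_full_bed 0.62 [199. 310.  20.  16.] [ 0.526 -0.016  0.035]
stand_full_bed 0.62 [386. 333.  12.  43.] [0.578 0.234 0.029]
  lm stand_full_bed 0.54 [309. 183.]
stand_empty_bed 0.75 [  5. 298.  10.  30.] [ 0.542 -0.324  0.005]
stand_empty_bed 0.7 [385. 336.  13.  35.] [0.579 0.234 0.03 ]
timer 0.73 [284. 233.  60.  59.] [0.429 0.095 0.015]
  lm timer 0.85 [232. 283.]
```

View pics/w1.png

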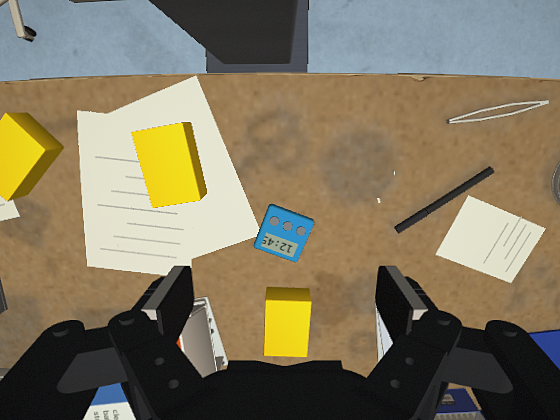

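The wrist picture looks back toward the robot: timer at (284,233), yellow blocks at (288,322), (169,165) and (20,156), stands hidden behind the fingers at rows above 300. I'll move forward about 15 cm so both stands come into view.

Request:
play_rows:
  rows:
    - [[-0.95,0,-0.2],[0,0,0]]
    - [[-0.95,0,-0.2],[0,0,0]]

```text
time_s: 3.35
tcp_pos: [0.4387, 0.1007, 0.4364]
eef_rot: [[-1.0, -0.006, 0.002], [-0.006, 1.0, 0.001], [-0.002, 0.001, -1.0]]
force: [0.1, 0.4, 1.0]
finger_gap: 0.0854
gripper_force: 0.0
```

Request:
play_rows:
  rows:
    - [[-0.95,0,-0.2],[0,0,0]]
    - [[-0.95,0,-0.2],[0,0,0]]
    - [[-0.95,0,-0.2],[0,0,0]]
    - [[-0.95,0,-0.2],[0,0,0]]

```text
time_s: 3.75
tcp_pos: [0.513, 0.1011, 0.4513]
eef_rot: [[-1.0, -0.005, -0.001], [-0.005, 1.0, -0.001], [0.001, -0.001, -1.0]]
force: [-0.5, -0.2, -0.4]
finger_gap: 0.0855
gripper_force: 0.0
```

```bash
python3 - <<'E'
from h import *
print(cur()[0],r.sense()["time_s"])
p,d,c=grab("wrist"); save("w2.png",p); np.savez("/tmp/w2.npz",p=p,d=d); import pickle; pickle.dump(c,open("/tmp/w2c","wb"))
for t in("flat_carton_centre","mid_carton_centre","big_carton_centre","stand_full_bed","stand_empty_bed"):
    for i,o in enumerate(r.silhouettes("wrist",t)[:3]):
        P=maskpts("wrist",o["mask"],d,c); print(t,i,round(o["confidence"],2),np.round(o["rect"]),np.round(np.median(P,0),3))
        np.save("/tmp/m2_%s_%d.npy"%(t,i),o["mask"])
E
```

```text
[0.51304607 0.10114958 0.45127509] 3.75
flat_carton_centre 0 0.95 [166.  41.  73.  82.] [ 0.349 -0.033  0.035]
flat_carton_centre 1 0.94 [281. 213.  52.  72.] [0.555 0.099 0.035]
flat_carton_centre 2 0.84 [30. 37. 58. 73.] [ 0.335 -0.211  0.034]
mid_carton_centre 0 0.82 [156. 229.  34.  91.] [ 0.539 -0.018  0.15 ]
big_carton_centre 0 0.98 [171. 239.  81. 114.] [ 0.563 -0.009  0.095]
stand_full_bed 0 0.76 [196. 237.  39. 113.] [ 0.641 -0.011  0.06 ]
stand_empty_bed 0 0.66 [410. 236.  65. 107.] [0.585 0.267 0.037]
```

View pics/w2.png

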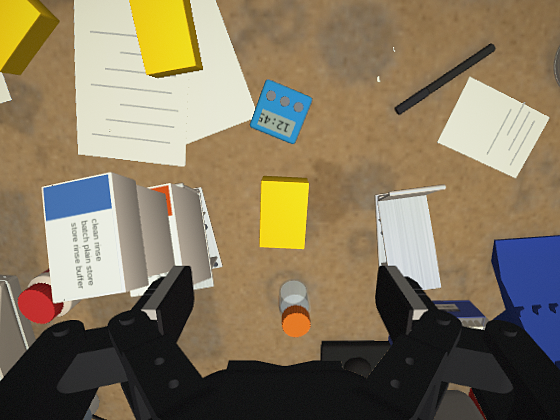

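The flat carton's printed top is the quad (43,187)-(110,173)-(135,290)-(53,300). The mid and tall cartons step away below it to the right. The empty stand's bed spans (380,193)-(440,290), with its stop at row 190. Next I'll fit planes and rectangles.

```bash
cat > fit.py <<'E'
from h import *
import pickle
def planefit(P,tol=.0025,it=400,nz=(.85,.98)):
    g=np.random.default_rng(0); best=None;bc=0
    for _ in range(it):
        a,b,cc=P[g.choice(len(P),3,False)]; n=np.cross(b-a,cc-a); l=np.linalg.norm(n)
        if l<1e-7: continue
        n/=l; n*=np.sign(n[2])
        if not nz[0]<n[2]<nz[1]: continue
        k=np.abs((P-a)@n)<tol
        if k.sum()>bc: bc=k.sum();best=k
    m=P[best].mean(0); n=np.linalg.svd(P[best]-m,full_matrices=False)[2][2]; n*=np.sign(n[2])
    return m,n,np.abs((P-m)@n)<tol
def rect(P,m,n):
    # axes: level y, up-slope x
    y=np.cross([0,0,1.],n); y/=np.linalg.norm(y); y*=np.sign(y[1]); x=np.cross(y,n)
    uv=np.c_[(P-m)@x,(P-m)@y]; (cx,cy),(w,h),a=cv2.minAreaRect((uv*1000).astype(np.float32))
    return m+(cx*x+cy*y)/1000,(w,h,a),x,y,uv
E
python3 - <<'E'
from fit import *
z=np.load("/tmp/w2.npz"); d=z["d"]; c=pickle.load(open("/tmp/w2c","rb"))
def reg(u0,u1,v0,v1,zlo,zhi):
    m=np.zeros(d.shape,bool); m[v0:v1,u0:u1]=1; P=maskpts("wrist",m,d,c); return P[(P[:,2]>zlo)&(P[:,2]<zhi)]
for nm,P in(("flat",reg(35,145,160,302,.16,.26)),("bed",reg(370,446,180,300,.012,.07)),("ybl",reg(255,312,170,252,.02,.05))):
    m,n,k=planefit(P,nz=(.85,.98) if nm!="ybl" else (.99,1.1)); C,w,x,y,uv=rect(P[k],m,n)
    print(nm,len(P),k.sum(),"n",n.round(3),"tilt",np.degrees(np.arccos(n[2])).round(1),"C",C.round(4),"rect",np.round(w,1),"x",x.round(3),"yawn",np.degrees(np.arctan2(-n[1],-n[0])).round(1))
    print(np.percentile(uv,[0.5,1,99,99.5],axis=0).round(4).tolist(),m.round(4))
B=reg(370,455,180,205,.012,.12); print("stop top",B[B[:,2]>.045].mean(0).round(3), B[:,2].max())
E
```

```text
flat 11379 8840 n [-0.37  -0.064  0.927] tilt 22.0 C [ 0.5226 -0.0502  0.2082] rect [90.3 62.1  1. ] x [0.914 0.157 0.375] yawn 9.8
[[-0.045, -0.0315], [-0.0445, -0.0309], [0.043, 0.0282], [0.0435, 0.0286]] [ 0.523  -0.0481  0.2085]
bed 4607 4108 n [-0.37  -0.053  0.927] tilt 22.0 C [0.5955 0.2656 0.0382] rect [126.4  67.    0.2] x [0.918 0.132 0.374] yawn 8.2
[[-0.0551, -0.035], [-0.0545, -0.0346], [0.0651, 0.0302], [0.0666, 0.0306]] [0.5908 0.2667 0.0364]
ybl 3216 3114 n [-0.001  0.001  1.   ] tilt 0.1 C [0.5599 0.0991 0.0348] rect [90.5 60.4 47.2] x [ 0.646 -0.764  0.002] yawn -49.8
[[-0.0467, -0.0474], [-0.0446, -0.0454], [0.0456, 0.047], [0.0477, 0.0491]] [0.5579 0.0994 0.0348]
stop top [0.519 0.253 0.065] 0.070602230136789
```

```bash
python3 - <<'E'
from h import *
R=tool(np.radians(10.3),np.radians(22)); n=-R[:,2]; T=np.array([.5226,-.0502,.2082])
print(n)
e=plan([(T+n*.235,R),(T+n*.145,R,.5)])
E
```

```text
[-0.36856982 -0.06698049  0.92718385]
-> [ 0.436 -0.066  0.426]
2 [[0.322, -0.694, 0.107], [-0.007, -0.081, -0.037]]
2 [[0.372, -0.675, 0.055], [-0.007, -0.082, -0.036]]
2 [[0.413, -0.653, -0.003], [-0.007, -0.081, -0.037]]
-> [ 0.469 -0.06   0.343]
2 [[0.0, 0.0, 0.563], [0.0, 0.0, 0.0]]
2 [[0.0, -0.001, 0.562], [0.0, 0.0, 0.0]]
```

Request:
play_rows:
  rows:
    - [[0.322,-0.694,0.107],[-0.007,-0.081,-0.037]]
    - [[0.322,-0.694,0.107],[-0.007,-0.081,-0.037]]

```text
time_s: 4.25
tcp_pos: [0.4842, 0.0407, 0.4412]
eef_rot: [[-0.991, -0.06, 0.123], [-0.059, 0.998, 0.014], [-0.123, 0.006, -0.992]]
force: [-0.2, -1.9, 0.2]
finger_gap: 0.0853
gripper_force: 0.0
```

Request:
play_rows:
  rows:
    - [[0.372,-0.675,0.055],[-0.007,-0.082,-0.036]]
    - [[0.372,-0.675,0.055],[-0.007,-0.082,-0.036]]

```text
time_s: 4.45
tcp_pos: [0.4583, -0.0153, 0.433]
eef_rot: [[-0.962, -0.115, 0.248], [-0.109, 0.993, 0.038], [-0.251, 0.009, -0.968]]
force: [-0.6, -0.7, 0.2]
finger_gap: 0.0853
gripper_force: 0.0
```

Request:
play_rows:
  rows:
    - [[0.413,-0.653,0],[-0.007,-0.081,-0.037]]
    - [[0.413,-0.653,0],[-0.007,-0.081,-0.037]]
    - [[0.413,-0.653,0],[-0.007,-0.081,-0.037]]
    - [[0.413,-0.653,0],[-0.007,-0.081,-0.037]]

```text
time_s: 4.85
tcp_pos: [0.4372, -0.065, 0.4267]
eef_rot: [[-0.912, -0.179, 0.369], [-0.166, 0.984, 0.068], [-0.375, 0.0, -0.927]]
force: [0.4, 0.5, -0.7]
finger_gap: 0.0852
gripper_force: 0.0
```

```bash
python3 - <<'E'
from fit import *
print(cur()[0],r.sense()["time_s"])
p,d,c=grab("wrist"); save("w3.png",p)
P=maskpts("wrist",d>0,d,c); P=P[(P[:,2]>.17)&(P[:,2]<.24)&(abs(P[:,0]-.52)<.1)&(abs(P[:,1]+.05)<.06)]
m,n,k=planefit(P); C,w,x,y,uv=rect(P[k],m,n)
print(len(P),k.sum(),n.round(3),C.round(4),np.round(w,1),np.degrees(np.arctan2(-n[1],-n[0])).round(1))
R=tool(np.radians(10.3),np.radians(22)); n=-R[:,2]; T=np.array([.5226,-.0502,.2082])
print(((C-T)@R)); e=plan([(T+n*.145,R,.5)])
E
```

```text
[ 0.43721852 -0.06503404  0.42668164] 4.85
11030 10662 [-0.369 -0.071  0.927] [ 0.5229 -0.0505  0.208 ] [60.6 90.9 90. ] 11.0
[-0.00012919 -0.00032161  0.00023019]
-> [ 0.469 -0.06   0.343]
2 [[0.012, -0.008, 0.562], [0.0, 0.0, 0.001]]
2 [[0.012, -0.007, 0.561], [0.0, 0.0, 0.0]]
```

View pics/w3.png

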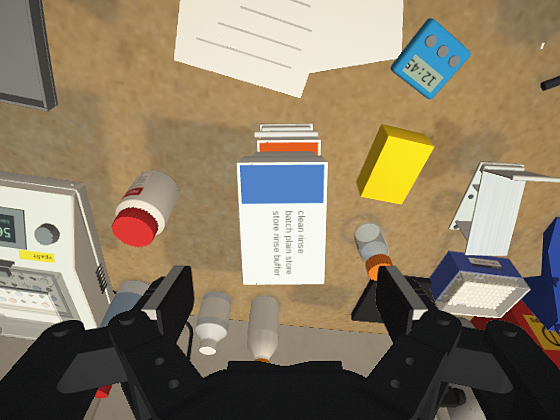

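The white and blue top carton is centred at (282,224) in the wrist view, and both measurements agree within 0.5 mm. Going down to grasp it.

Request:
play_rows:
  rows:
    - [[0.012,-0.008,0.5],[0,0,0]]
    - [[0.015,-0.012,0.8],[0,0,0]]
    - [[0.024,-0.015,1.0],[0,0,0]]
    - [[0.024,-0.015,1.0],[0,0,0]]

```text
time_s: 5.3
tcp_pos: [0.4653, -0.0599, 0.3492]
eef_rot: [[-0.914, -0.182, 0.364], [-0.17, 0.983, 0.065], [-0.37, -0.002, -0.929]]
force: [0.0, 0.5, -0.0]
finger_gap: 0.0856
gripper_force: 0.0
```

Request:
play_rows:
  rows:
    - [[0,0,0.123],[0,0,0]]
    - [[0,0,0.123],[0,0,0]]

```text
time_s: 5.5
tcp_pos: [0.469, -0.0602, 0.3419]
eef_rot: [[-0.912, -0.181, 0.368], [-0.168, 0.984, 0.066], [-0.374, -0.001, -0.928]]
force: [-0.8, -0.8, -0.0]
finger_gap: 0.0852
gripper_force: 0.0
```

Request:
play_rows:
  rows:
    - [[0,0,0],[0,0,0]]
    - [[0,0,0],[0,0,0]]
    - [[0,0,0],[0,0,0]]
    - [[0,0,0],[0,0,0]]
    - [[0,0,0],[0,0,0]]
  grip: -1
  newtons: 40

```text
time_s: 6.0
tcp_pos: [0.4685, -0.0613, 0.343]
eef_rot: [[-0.911, -0.18, 0.37], [-0.166, 0.984, 0.068], [-0.376, 0.001, -0.926]]
force: [-4.0, 0.8, 7.4]
finger_gap: 0.0594
gripper_force: 42.8
```

Request:
play_rows:
  rows:
    - [[0,0,0],[0,0,0]]
    - [[0,0,0],[0,0,0]]

```text
time_s: 6.2
tcp_pos: [0.4686, -0.0613, 0.343]
eef_rot: [[-0.911, -0.18, 0.37], [-0.166, 0.984, 0.068], [-0.376, 0.001, -0.926]]
force: [-4.2, 1.0, 7.1]
finger_gap: 0.0594
gripper_force: 42.8
```

```bash
python3 - <<'E'
from h import *
R=tool(np.radians(10.3),np.radians(22)); n=-R[:,2]; p=np.array([.469,-.060,.3426])
e=plan([(p+n*.064,R,.6),((.48,-.20,.32),tool(),.8),((.50,-.20,.20),tool(),.7),((.50,-.20,.181),tool(),.3)],start=(p,R))
E
```

```text
-> [ 0.445 -0.064  0.402]
3 [[0.0, 0.0, -0.8], [0.0, 0.0, 0.0]]
-> [ 0.48 -0.2   0.32]
3 [[0.135, -0.873, 0.498], [0.011, 0.122, 0.057]]
3 [[-0.041, -0.869, 0.522], [0.011, 0.122, 0.056]]
-> [ 0.5 -0.2  0.2]
2 [[-0.125, 0.0, 0.75], [0.0, 0.0, 0.0]]
2 [[-0.125, 0.0, 0.75], [0.0, 0.0, 0.0]]
-> [ 0.5   -0.2    0.181]
2 [[0.0, 0.0, 0.237], [0.0, 0.0, 0.0]]
```

Request:
play_rows:
  rows:
    - [[0,0,-0.2],[0,0,0]]
    - [[0,0,-0.5],[0,0,0]]
    - [[0,0,-0.8],[0,0,0]]

```text
time_s: 6.5
tcp_pos: [0.444, -0.0659, 0.4017]
eef_rot: [[-0.913, -0.178, 0.368], [-0.166, 0.984, 0.066], [-0.374, -0.001, -0.927]]
force: [0.8, 0.5, -1.0]
finger_gap: 0.0594
gripper_force: 44.1
```

Request:
play_rows:
  rows:
    - [[0.135,-0.873,0.498],[0.011,0.122,0.057]]
    - [[0.135,-0.873,0.498],[0.011,0.122,0.057]]
    - [[0.135,-0.873,0.498],[0.011,0.122,0.057]]

```text
time_s: 6.8
tcp_pos: [0.4619, -0.1359, 0.3595]
eef_rot: [[-0.979, -0.084, 0.187], [-0.081, 0.996, 0.021], [-0.188, 0.005, -0.982]]
force: [-0.1, 0.0, -1.2]
finger_gap: 0.0591
gripper_force: 44.2
```

Request:
play_rows:
  rows:
    - [[-0.041,-0.869,0.522],[0.011,0.122,0.056]]
    - [[-0.041,-0.869,0.522],[0.011,0.122,0.056]]
    - [[-0.041,-0.869,0.522],[0.011,0.122,0.056]]
    - [[-0.041,-0.869,0.522],[0.011,0.122,0.056]]

```text
time_s: 7.2
tcp_pos: [0.4792, -0.2012, 0.319]
eef_rot: [[-1.0, 0.0, -0.001], [0.0, 1.0, -0.0], [0.001, -0.0, -1.0]]
force: [-0.4, 0.2, -1.2]
finger_gap: 0.0592
gripper_force: 44.4
```

Request:
play_rows:
  rows:
    - [[-0.125,0,0.75],[0,0,0]]
    - [[-0.125,0,0.75],[0,0,0]]

```text
time_s: 7.4
tcp_pos: [0.4888, -0.1985, 0.257]
eef_rot: [[-1.0, -0.003, -0.004], [-0.003, 1.0, 0.003], [0.004, 0.003, -1.0]]
force: [-0.9, 0.5, -1.3]
finger_gap: 0.0592
gripper_force: 44.4
```

Request:
play_rows:
  rows:
    - [[-0.125,0,0.5],[0,0,0]]
    - [[-0.125,0,0.7],[0,0,0]]
    - [[-0.125,0,0.7],[0,0,0]]
    - [[-0.125,0,0.7],[0,0,0]]

```text
time_s: 7.8
tcp_pos: [0.4994, -0.2015, 0.2048]
eef_rot: [[-1.0, -0.0, 0.001], [-0.0, 1.0, -0.0], [-0.001, -0.0, -1.0]]
force: [0.8, -1.4, -1.3]
finger_gap: 0.0592
gripper_force: 44.4
```

```bash
python3 - <<'E'
from h import *
s=r.sense();print(s["time_s"],s["finger_gap"],s["gripper_force"]); p,R=cur(); print(p,R.round(4))
plan([((.50,-.20,.181),tool(),.3)])
E
```

```text
7.8 0.05922929382389874 44.36068832874298
[ 0.49935839 -0.20150711  0.20476904] [[-1.0e+00 -3.0e-04  1.4e-03]
 [-3.0e-04  1.0e+00 -5.0e-04]
 [-1.4e-03 -5.0e-04 -1.0e+00]]
-> [ 0.5   -0.2    0.181]
2 [[-0.008, 0.019, 0.297], [0.0, 0.001, 0.0]]
```

Request:
play_rows:
  rows:
    - [[0,0,0.15],[0,0,0]]
    - [[0,0,0.24],[0,0,0]]
    - [[0,0,0.27],[0,0,0]]
    - [[0,0,0.27],[0,0,0]]

```text
time_s: 8.2
tcp_pos: [0.4993, -0.2016, 0.1819]
eef_rot: [[-1.0, -0.0, 0.0], [-0.0, 1.0, -0.0], [-0.0, -0.0, -1.0]]
force: [-0.3, -0.2, -0.8]
finger_gap: 0.0594
gripper_force: 44.4
```

Request:
play_rows:
  rows:
    - [[0,0,0.02],[0,0,0]]
    - [[0,0,0.03],[0,0,0]]
    - [[0,0,0.03],[0,0,0]]

```text
time_s: 8.5
tcp_pos: [0.4994, -0.202, 0.1816]
eef_rot: [[-1.0, 0.0, 0.001], [0.0, 1.0, 0.002], [-0.001, 0.002, -1.0]]
force: [-6.2, 5.2, 20.4]
finger_gap: 0.0592
gripper_force: 46.9
```

Request:
play_rows:
  rows:
    - [[0,0,-0.02],[0,0,0]]
    - [[0,0,-0.02],[0,0,0]]

```text
time_s: 8.7
tcp_pos: [0.4996, -0.2018, 0.1816]
eef_rot: [[-1.0, -0.0, 0.001], [-0.0, 1.0, -0.001], [-0.001, -0.001, -1.0]]
force: [-2.1, 1.6, 6.6]
finger_gap: 0.0591
gripper_force: 45.4
```

Request:
play_rows:
  rows:
    - [[0,0,0],[0,0,0]]
    - [[0,0,0],[0,0,0]]
    - [[0,0,0],[0,0,0]]
    - [[0,0,0],[0,0,0]]
  grip: 1

```text
time_s: 9.1
tcp_pos: [0.4993, -0.2014, 0.1807]
eef_rot: [[-1.0, -0.0, -0.0], [-0.0, 1.0, -0.0], [0.0, -0.0, -1.0]]
force: [0.1, 0.1, -0.5]
finger_gap: 0.0852
gripper_force: 0.0
```

Request:
play_rows:
  rows:
    - [[0,0,-0.8],[0,0,0]]
    - [[0,0,-0.8],[0,0,0]]

```text
time_s: 9.3
tcp_pos: [0.5003, -0.2026, 0.2479]
eef_rot: [[-1.0, 0.0, 0.004], [0.0, 1.0, -0.003], [-0.004, -0.003, -1.0]]
force: [0.9, 1.1, 1.2]
finger_gap: 0.0853
gripper_force: 0.0
```

Request:
play_rows:
  rows:
    - [[0,0,-0.9],[0,0,0]]
    - [[0,0,-0.9],[0,0,0]]
    - [[0,0,-0.9],[0,0,0]]

```text
time_s: 9.6
tcp_pos: [0.5005, -0.2024, 0.3202]
eef_rot: [[-1.0, -0.0, 0.007], [-0.0, 1.0, -0.002], [-0.007, -0.002, -1.0]]
force: [-0.0, 0.3, 0.5]
finger_gap: 0.0853
gripper_force: 0.0
```

```bash
python3 - <<'E'
from fit import *
print(cur()[0],r.sense()["time_s"])
p,d,c=grab("wrist"); save("w4.png",p); A=maskpts("wrist",d>0,d,c)
P=A[(A[:,2]>.02)&(A[:,2]<.05)&(abs(A[:,0]-.5)<.08)&(abs(A[:,1]+.2)<.07)]
m,n,k=planefit(P,nz=(.98,1.1)); a=cv2.minAreaRect((P[k][:,:2]*1000).astype(np.float32)); print("flat",np.round(m,4),n.round(3),np.round(np.hstack([*a]),1))
P=A[(A[:,2]>.14)&(A[:,2]<.21)&(abs(A[:,0]-.52)<.1)&(abs(A[:,1]+.05)<.07)]
m,n,k=planefit(P); C,w,x,y,uv=rect(P[k],m,n); print("mid",k.sum(),n.round(3),C.round(4),np.round(w,1),np.degrees(np.arctan2(-n[1],-n[0])).round(1))
E
```

```text
[ 0.50047089 -0.20237304  0.32017722] 9.6
flat [ 0.4972 -0.2015  0.0353] [-0.001  0.     1.   ] [ 499.9 -201.7   90.2   60.5    0.5]
mid 1904 [-0.333 -0.337  0.881] [ 0.5204 -0.0758  0.166 ] [14.7 43.4 47.8] 45.4
```

View pics/w4.png

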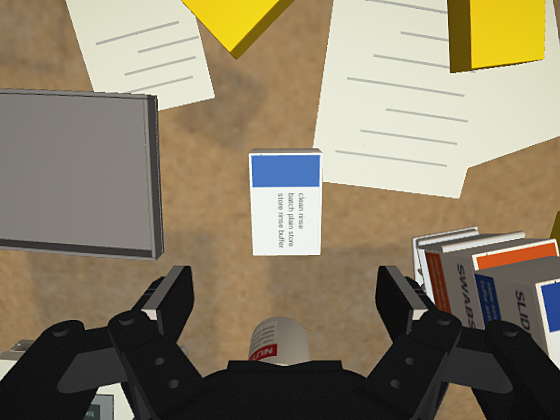

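The flat carton lies flat at (285,205), world (0.500, -0.202). The grey tray's rim is at left (columns 0-160, rows 92-258). On to the middle carton.

```bash
python3 - <<'E'
from h import *
R=tool(np.radians(10.5),np.radians(22)); n=-R[:,2]; T=np.array([.5355,-.0478,.1758])
e=plan([((.455,-.15,.41),tool(np.radians(6),np.radians(12))),(T+n*.235,R)])
E
```

```text
-> [ 0.455 -0.15   0.41 ]
2 [[0.278, 0.322, -0.575], [-0.004, -0.066, -0.033]]
2 [[0.2, 0.339, -0.598], [-0.003, -0.065, -0.033]]
-> [ 0.449 -0.064  0.394]
1 [[0.003, 0.539, 0.103], [-0.008, -0.056, -0.024]]
1 [[-0.008, 0.538, 0.111], [-0.007, -0.055, -0.024]]
```

Request:
play_rows:
  rows:
    - [[0.278,0.322,-0.575],[-0.004,-0.066,-0.033]]
    - [[0.278,0.322,-0.575],[-0.004,-0.066,-0.033]]

```text
time_s: 9.85
tcp_pos: [0.476, -0.1748, 0.3632]
eef_rot: [[-0.993, -0.053, 0.104], [-0.053, 0.999, 0.011], [-0.105, 0.005, -0.994]]
force: [-0.5, -0.0, -0.7]
finger_gap: 0.0853
gripper_force: 0.0
```

Request:
play_rows:
  rows:
    - [[0.2,0.339,-0.598],[-0.003,-0.065,-0.033]]
    - [[0.2,0.339,-0.598],[-0.003,-0.065,-0.033]]

```text
time_s: 10.05
tcp_pos: [0.4544, -0.1485, 0.4091]
eef_rot: [[-0.973, -0.107, 0.204], [-0.104, 0.994, 0.023], [-0.206, 0.001, -0.979]]
force: [-0.1, -0.2, -0.5]
finger_gap: 0.0853
gripper_force: 0.0
```

Request:
play_rows:
  rows:
    - [[0,0.539,0.103],[-0.008,-0.056,-0.024]]
    - [[0,0.539,0.103],[-0.008,-0.056,-0.024]]

```text
time_s: 10.25
tcp_pos: [0.4502, -0.1018, 0.399]
eef_rot: [[-0.947, -0.153, 0.284], [-0.144, 0.988, 0.053], [-0.289, 0.009, -0.957]]
force: [-0.6, 0.4, -0.7]
finger_gap: 0.0854
gripper_force: 0.0
```

Request:
play_rows:
  rows:
    - [[-0.008,0.538,0.111],[-0.007,-0.055,-0.024]]
    - [[-0.008,0.538,0.111],[-0.007,-0.055,-0.024]]
    - [[-0.008,0.538,0.111],[-0.007,-0.055,-0.024]]

```text
time_s: 10.55
tcp_pos: [0.4483, -0.063, 0.3918]
eef_rot: [[-0.914, -0.184, 0.362], [-0.171, 0.983, 0.069], [-0.369, 0.001, -0.929]]
force: [0.2, -0.6, 0.1]
finger_gap: 0.0858
gripper_force: 0.0
```

```bash
python3 - <<'E'
from fit import *
print(cur()[0],r.sense()["time_s"])
p,d,c=grab("wrist"); save("w5.png",p); A=maskpts("wrist",d>0,d,c)
P=A[(A[:,2]>.14)&(A[:,2]<.21)&(abs(A[:,0]-.53)<.1)&(abs(A[:,1]+.05)<.06)]
m,n,k=planefit(P); C,w,x,y,uv=rect(P[k],m,n); print("mid",len(P),k.sum(),n.round(3),C.round(4),np.round(w,1),np.degrees(np.arctan2(-n[1],-n[0])).round(1))
R=tool(np.radians(10.8),np.radians(22)); nn=-R[:,2]
e=plan([(C+nn*.133,R,.5)]); 
E
```

```text
[ 0.44828878 -0.06300617  0.39176154] 10.55
mid 9090 8739 [-0.369 -0.071  0.927] [ 0.533  -0.0471  0.1746] [55.5 80.1 89.9] 10.8
-> [ 0.484 -0.056  0.298]
3 [[0.008, 0.006, 0.631], [-0.001, -0.002, -0.002]]
3 [[0.011, 0.006, 0.631], [0.0, -0.001, -0.001]]
```

Request:
play_rows:
  rows:
    - [[0.008,0.006,0.4],[0,-0.002,-0.002]]
    - [[0.008,0.006,0.7],[0,-0.002,-0.002]]
    - [[0.008,0.006,0.95],[0,-0.002,-0.002]]
    - [[0.008,0.006,0.95],[0,-0.002,-0.002]]

```text
time_s: 11.0
tcp_pos: [0.4759, -0.0589, 0.3196]
eef_rot: [[-0.914, -0.182, 0.363], [-0.171, 0.983, 0.063], [-0.368, -0.004, -0.93]]
force: [-0.5, 0.1, 0.4]
finger_gap: 0.0852
gripper_force: 0.0
```

Request:
play_rows:
  rows:
    - [[0.011,0.006,0.2],[0,0,0]]
    - [[0.011,0.006,0.312],[0,0,0]]
    - [[0.011,0.006,0.312],[0,0,0]]

```text
time_s: 11.3
tcp_pos: [0.4845, -0.057, 0.2985]
eef_rot: [[-0.912, -0.183, 0.367], [-0.171, 0.983, 0.067], [-0.373, -0.001, -0.928]]
force: [0.5, -1.1, 0.1]
finger_gap: 0.0853
gripper_force: 0.0
```

Request:
play_rows:
  rows:
    - [[0,0,0],[0,0,0]]
    - [[0,0,0],[0,0,0]]
    - [[0,0,0],[0,0,0]]
    - [[0,0,0],[0,0,0]]
    - [[0,0,0],[0,0,0]]
  grip: -1
  newtons: 40

```text
time_s: 11.8
tcp_pos: [0.4845, -0.0566, 0.2996]
eef_rot: [[-0.911, -0.185, 0.37], [-0.171, 0.983, 0.069], [-0.376, -0.0, -0.927]]
force: [-3.2, -0.6, 5.6]
finger_gap: 0.0546
gripper_force: 42.0
```

Request:
play_rows:
  rows:
    - [[0,0,-0.2],[0,0,0]]
    - [[0,0,-0.5],[0,0,0]]
    - [[0,0,-0.9],[0,0,0]]
    - [[0,0,-0.9],[0,0,0]]

```text
time_s: 12.2
tcp_pos: [0.4579, -0.0613, 0.3665]
eef_rot: [[-0.91, -0.186, 0.37], [-0.172, 0.983, 0.071], [-0.376, 0.001, -0.926]]
force: [-0.5, 0.4, -0.4]
finger_gap: 0.0547
gripper_force: 42.7
```

```bash
python3 - <<'E'
from fit import *
s=r.sense();print(s["time_s"],s["finger_gap"],s["gripper_force"])
p,d,c=grab("wrist"); A=maskpts("wrist",d>0,d,c)
# big top, and carton in hand, in tool frame
P=A[(A[:,2]>.09)&(A[:,2]<.15)&(abs(A[:,0]-.54)<.1)&(abs(A[:,1]+.05)<.06)]
m,n,k=planefit(P); C,w,x,y,uv=rect(P[k],m,n); print("big",len(P),k.sum(),n.round(3),C.round(4),np.round(w,1),np.degrees(np.arctan2(-n[1],-n[0])).round(1))
t,R=cur(); B=(A-t)@R; B=B[(abs(B[:,0])<.06)&(abs(B[:,1])<.027)&(B[:,2]>.12)&(B[:,2]<.15)]
if len(B): print("in hand",len(B),np.median(B,0).round(4),np.percentile(B,[1,99],axis=0).round(4))
# target: empty stand
yb=np.radians(8.4); Rb=tool(yb,np.radians(22)); n=-Rb[:,2]; x=-Rb[:,0]
O=np.array([.5377,.2573,.0146]); 
tgt=O+x*.044+n*(.060+.133+.001)
print("tgt",tgt)
e=plan([((.42,.05,.42),tool(np.radians(10),np.radians(22)),.8),(tgt+n*.09,Rb,.8),(tgt+n*.012,Rb,.6)])
E
```

```text
12.2 0.054682974899494426 42.684102058410645
big 2795 2716 [-0.386 -0.07   0.92 ] [ 0.5198 -0.0454  0.1047] [25.7 60.1  0.5] 10.3
in hand 22212 [0.0167 0.0002 0.1351] [[-0.0199 -0.0262  0.1336]
 [ 0.0418  0.0265  0.1477]]
tgt [0.50616438 0.25264323 0.21095636]
-> [0.42 0.05 0.42]
2 [[-0.028, 0.733, -0.343], [0.002, 0.001, 0.003]]
2 [[-0.024, 0.732, -0.345], [0.003, 0.002, 0.003]]
-> [0.473 0.248 0.294]
2 [[-0.138, 0.773, 0.619], [0.002, 0.0, 0.005]]
2 [[-0.131, 0.777, 0.617], [0.002, 0.0, 0.006]]
2 [[-0.124, 0.78, 0.615], [0.002, 0.0, 0.005]]
-> [0.502 0.252 0.222]
3 [[-0.001, -0.001, 0.975], [0.0, 0.0, 0.0]]
```

Request:
play_rows:
  rows:
    - [[-0.028,0.733,-0.343],[0.002,0.001,0.003]]
    - [[-0.028,0.733,-0.343],[0.002,0.001,0.003]]

```text
time_s: 12.45
tcp_pos: [0.4382, -0.0053, 0.3913]
eef_rot: [[-0.914, -0.176, 0.366], [-0.164, 0.984, 0.065], [-0.372, -0.001, -0.928]]
force: [1.2, 1.0, -1.7]
finger_gap: 0.0545
gripper_force: 42.9
```

Request:
play_rows:
  rows:
    - [[-0.024,0.732,-0.345],[0.003,0.002,0.003]]
    - [[-0.024,0.732,-0.345],[0.003,0.002,0.003]]

```text
time_s: 12.65
tcp_pos: [0.4191, 0.0555, 0.4197]
eef_rot: [[-0.912, -0.181, 0.368], [-0.168, 0.984, 0.066], [-0.373, -0.002, -0.928]]
force: [1.1, -0.2, -1.3]
finger_gap: 0.0548
gripper_force: 42.9
```

Request:
play_rows:
  rows:
    - [[-0.138,0.773,0.619],[0.002,0,0.005]]
    - [[-0.138,0.773,0.619],[0.002,0,0.005]]

```text
time_s: 12.85
tcp_pos: [0.4373, 0.119, 0.3751]
eef_rot: [[-0.916, -0.167, 0.366], [-0.156, 0.986, 0.06], [-0.371, -0.002, -0.929]]
force: [-0.8, 0.5, -1.0]
finger_gap: 0.0546
gripper_force: 42.9
```

Request:
play_rows:
  rows:
    - [[-0.131,0.777,0.617],[0.002,0,0.006]]
    - [[-0.131,0.777,0.617],[0.002,0,0.006]]
    - [[-0.131,0.777,0.617],[0.002,0,0.006]]

```text
time_s: 13.15
tcp_pos: [0.4542, 0.1863, 0.3306]
eef_rot: [[-0.918, -0.161, 0.363], [-0.152, 0.987, 0.052], [-0.367, -0.007, -0.93]]
force: [-1.3, 0.2, -0.2]
finger_gap: 0.0543
gripper_force: 42.9
```

Request:
play_rows:
  rows:
    - [[-0.124,0.78,0.615],[0.002,0,0.005]]
    - [[-0.124,0.78,0.615],[0.002,0,0.005]]
    - [[-0.124,0.78,0.615],[0.002,0,0.005]]
    - [[-0.124,0.78,0.615],[0.002,0,0.005]]

```text
time_s: 13.55
tcp_pos: [0.4724, 0.2477, 0.2907]
eef_rot: [[-0.919, -0.146, 0.366], [-0.138, 0.989, 0.049], [-0.369, -0.005, -0.929]]
force: [0.2, -0.1, -0.8]
finger_gap: 0.0547
gripper_force: 42.9
```

```bash
python3 - <<'E'
from fit import *
s=r.sense();print(s["time_s"],s["finger_gap"],cur())
p,d,c=grab("wrist"); A=maskpts("wrist",d>0,d,c); save("w6.png",p)
yb=np.radians(8.4); Rb=tool(yb,np.radians(22)); n=-Rb[:,2]; x=-Rb[:,0]
O=np.array([.5377,.2573,.0146]); B=(A-O)@np.c_[x,Rb[:,1],n]
S=B[(abs(B[:,0]+.001)<.006)&(abs(B[:,1])<.045)&(B[:,2]>.02)&(B[:,2]<.06)]
if len(S): print("stop",len(S),np.percentile(S,[2,50,98],axis=0).round(4))
S=B[(B[:,0]>-.002)&(B[:,0]<.13)&(abs(B[:,1])<.05)&(abs(B[:,2])<.01)]
if len(S): print("bed",len(S),np.percentile(S,[1,50,99],axis=0).round(4))
tgt=O+x*.044+n*(.060+.135+.001)
e=plan([(tgt+n*.010,Rb,.6),(tgt,Rb,.3)])
E
```

```text
13.55 0.054687205702562997 (array([0.4723676 , 0.24766099, 0.29066472]), array([[-0.91914929, -0.14649626,  0.36565479],
       [-0.1380648 ,  0.98919751,  0.04925839],
       [-0.36892098, -0.00520824, -0.92944617]]))
stop 1458 [[-0.002  -0.0308  0.0217]
 [-0.0001  0.0003  0.057 ]
 [ 0.0035  0.0319  0.0589]]
bed 603 [[-0.0018 -0.0312 -0.0045]
 [-0.      0.0011 -0.0001]
 [ 0.0167  0.0318  0.0095]]
-> [0.502 0.252 0.222]
3 [[-0.025, 0.013, 0.939], [-0.003, -0.003, 0.0]]
-> [0.505 0.253 0.213]
1 [[0.0, 0.0, 0.125], [0.0, 0.0, 0.0]]
```

View pics/w6.png

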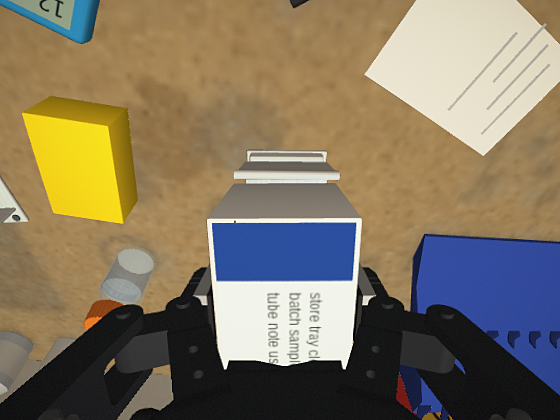

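The held middle carton is centred over the empty stand, with its low edge at row 220 just up-slope of the stop (row 175). Lowering it with 2 mm of extra clearance.

Request:
play_rows:
  rows:
    - [[-0.05,0.013,0.35],[-0.003,-0.003,0]]
    - [[-0.05,0.013,0.65],[-0.003,-0.003,0]]
    - [[-0.05,0.013,0.939],[-0.003,-0.003,0]]
    - [[-0.05,0.013,0.939],[-0.003,-0.003,0]]
    - [[-0.05,0.013,0.939],[-0.003,-0.003,0]]

```text
time_s: 14.1
tcp_pos: [0.5037, 0.2524, 0.2236]
eef_rot: [[-0.917, -0.146, 0.371], [-0.136, 0.989, 0.055], [-0.375, 0.001, -0.927]]
force: [0.1, 1.4, -1.0]
finger_gap: 0.0547
gripper_force: 43.1
```

Request:
play_rows:
  rows:
    - [[0,0,0.06],[0,0,0]]
    - [[0,0,0.11],[0,0,0]]
    - [[0,0,0.11],[0,0,0]]

```text
time_s: 14.4
tcp_pos: [0.5065, 0.2543, 0.2147]
eef_rot: [[-0.917, -0.149, 0.37], [-0.138, 0.989, 0.057], [-0.374, 0.001, -0.927]]
force: [1.2, -0.3, 0.7]
finger_gap: 0.0545
gripper_force: 43.1
```

Request:
play_rows:
  rows:
    - [[0,0,0.02],[0,0,0]]
    - [[0,0,0.02],[0,0,0]]

```text
time_s: 14.6
tcp_pos: [0.5072, 0.2545, 0.213]
eef_rot: [[-0.917, -0.149, 0.37], [-0.138, 0.989, 0.056], [-0.374, 0.001, -0.927]]
force: [-0.2, 0.6, -0.2]
finger_gap: 0.0546
gripper_force: 43.1
```

```bash
python3 - <<'E'
from fit import *
yb=np.radians(8.4); Rb=tool(yb,np.radians(22)); n=-Rb[:,2]; x=-Rb[:,0]
O=np.array([.5377,.2573,.0146]); print((cur()[0]-O)@np.c_[x,Rb[:,1],n],r.sense()["force"])
E
```

```text
[0.04597869 0.00164449 0.19544276] [-0.24511059  0.63485381 -0.24409686]
```

Request:
play_rows:
  rows:
    - [[0,-0.015,0.012],[0,0,0]]
    - [[0,-0.015,0.012],[0,0,0]]

```text
time_s: 14.8
tcp_pos: [0.5075, 0.254, 0.2128]
eef_rot: [[-0.917, -0.15, 0.37], [-0.138, 0.989, 0.058], [-0.374, 0.002, -0.927]]
force: [-6.0, 0.2, 6.8]
finger_gap: 0.0544
gripper_force: 44.0
```

Request:
play_rows:
  rows:
    - [[0,0,0.012],[0,0,0]]
    - [[0,0,0.012],[0,0,0]]

```text
time_s: 15.0
tcp_pos: [0.5076, 0.254, 0.2128]
eef_rot: [[-0.917, -0.15, 0.369], [-0.138, 0.989, 0.058], [-0.374, 0.002, -0.928]]
force: [-12.3, -0.8, 18.6]
finger_gap: 0.0543
gripper_force: 45.5
```

Request:
play_rows:
  rows:
    - [[0,0,0.012],[0,0,0]]
    - [[0,0,0.012],[0,0,0]]

```text
time_s: 15.2
tcp_pos: [0.5078, 0.2541, 0.2127]
eef_rot: [[-0.917, -0.15, 0.369], [-0.138, 0.989, 0.059], [-0.373, 0.003, -0.928]]
force: [-17.8, -2.7, 26.7]
finger_gap: 0.0543
gripper_force: 46.9
```

Request:
play_rows:
  rows:
    - [[0,0,-0.025],[0,0,0]]
    - [[0,0,-0.025],[0,0,0]]

```text
time_s: 15.4
tcp_pos: [0.5078, 0.2534, 0.2127]
eef_rot: [[-0.917, -0.149, 0.371], [-0.138, 0.989, 0.057], [-0.375, 0.001, -0.927]]
force: [-2.6, 1.6, 8.2]
finger_gap: 0.0542
gripper_force: 44.4
```

Request:
play_rows:
  rows:
    - [[0,0,0],[0,0,0]]
    - [[0,0,0],[0,0,0]]
    - [[0,0,0],[0,0,0]]
    - [[0,0,0],[0,0,0]]
    - [[0,0,0],[0,0,0]]
  grip: 1

```text
time_s: 15.9
tcp_pos: [0.5078, 0.2532, 0.212]
eef_rot: [[-0.917, -0.149, 0.37], [-0.138, 0.989, 0.056], [-0.374, 0.0, -0.927]]
force: [-0.3, -0.6, 0.7]
finger_gap: 0.0854
gripper_force: 0.0
```

Request:
play_rows:
  rows:
    - [[0,0,-0.4],[0,0,0]]
    - [[0,0,-0.9],[0,0,0]]
    - [[0,0,-0.9],[0,0,0]]

```text
time_s: 16.2
tcp_pos: [0.4817, 0.2498, 0.2827]
eef_rot: [[-0.915, -0.15, 0.375], [-0.137, 0.989, 0.061], [-0.38, 0.005, -0.925]]
force: [-0.7, 0.0, 0.3]
finger_gap: 0.0858
gripper_force: 0.0
```

Request:
play_rows:
  rows:
    - [[0,0,-0.4],[0,0,0]]
    - [[0,0,-0.4],[0,0,0]]
    - [[0,0,-0.4],[0,0,0]]

```text
time_s: 16.5
tcp_pos: [0.4692, 0.2476, 0.3086]
eef_rot: [[-0.917, -0.149, 0.37], [-0.138, 0.989, 0.057], [-0.375, 0.001, -0.927]]
force: [-0.2, -0.8, -0.0]
finger_gap: 0.0855
gripper_force: 0.0
```

```bash
python3 - <<'E'
from fit import *
s=r.sense();print(s["time_s"],s["finger_gap"],cur()[0])
p,d,c=grab("wrist"); A=maskpts("wrist",d>0,d,c); save("w7.png",p)
yb=np.radians(8.4); Rb=tool(yb,np.radians(22)); n=-Rb[:,2]; x=-Rb[:,0]
O=np.array([.5377,.2573,.0146]); M=np.c_[x,Rb[:,1],n]
B=(A-O)@M
P=A[(abs(B[:,2]-.06)<.012)&(B[:,0]>-.0)&(B[:,0]<.11)&(abs(B[:,1])<.05)]
m,nn,k=planefit(P); C,w,_,_,uv=rect(P[k],m,nn); print("mid",len(P),k.sum(),nn.round(3),C.round(4),np.round(w,1),np.degrees(np.arctan2(-nn[1],-nn[0])).round(1),"in stand",((C-O)@M).round(4))
# back to flat
e=plan([((.42,.10,.36),tool(np.radians(4),np.radians(11))),((.42,-.05,.40),tool()),((.49,-.2017,.28),tool()),((.4999,-.2017,.180),tool(),.5)])
E
```

```text
16.5 0.0855329538084236 [0.46920675 0.24763428 0.30856706]
mid 9163 8765 [-0.379 -0.053  0.924] [0.5544 0.2603 0.0867] [85.3 65.4  0.5] 8.0 in stand [0.0428 0.0005 0.0605]
-> [0.42 0.1  0.36]
2 [[0.287, -0.865, -0.467], [0.007, 0.061, 0.024]]
2 [[0.297, -0.882, -0.429], [0.008, 0.061, 0.025]]
-> [ 0.42 -0.05  0.4 ]
2 [[0.016, -0.935, -0.257], [0.002, 0.061, 0.022]]
2 [[0.009, -0.937, -0.253], [0.002, 0.061, 0.022]]
-> [ 0.49  -0.202  0.28 ]
3 [[-0.438, -0.948, 0.75], [0.0, 0.0, 0.0]]
3 [[-0.438, -0.947, 0.75], [0.0, 0.0, 0.0]]
-> [ 0.5   -0.202  0.18 ]
2 [[-0.062, 0.0, 0.625], [0.0, 0.0, 0.0]]
3 [[-0.063, 0.0, 0.625], [0.0, 0.0, 0.0]]
```

The middle carton is placed at (43-44, 0.5) mm in the bed frame, with the right height and squareness. Now I'll fetch the flat carton.

Request:
play_rows:
  rows:
    - [[0.287,-0.865,-0.467],[0.007,0.061,0.024]]
    - [[0.287,-0.865,-0.467],[0.007,0.061,0.024]]

```text
time_s: 16.75
tcp_pos: [0.4447, 0.172, 0.3338]
eef_rot: [[-0.954, -0.108, 0.279], [-0.104, 0.994, 0.03], [-0.281, -0.0, -0.96]]
force: [0.3, -0.1, 0.2]
finger_gap: 0.0856
gripper_force: 0.0
```

Request:
play_rows:
  rows:
    - [[0.297,-0.882,-0.429],[0.008,0.061,0.025]]
    - [[0.297,-0.882,-0.429],[0.008,0.061,0.025]]

```text
time_s: 16.95
tcp_pos: [0.4199, 0.0972, 0.3603]
eef_rot: [[-0.98, -0.065, 0.187], [-0.064, 0.998, 0.01], [-0.188, -0.002, -0.982]]
force: [0.1, -0.6, 0.5]
finger_gap: 0.085
gripper_force: 0.0
```

Request:
play_rows:
  rows:
    - [[0.016,-0.935,-0.257],[0.002,0.061,0.022]]
    - [[0.016,-0.935,-0.257],[0.002,0.061,0.022]]

```text
time_s: 17.15
tcp_pos: [0.4202, 0.0217, 0.3807]
eef_rot: [[-0.995, -0.03, 0.094], [-0.03, 1.0, 0.004], [-0.094, 0.001, -0.996]]
force: [1.2, 0.5, -0.9]
finger_gap: 0.0852
gripper_force: 0.0
```

Request:
play_rows:
  rows:
    - [[0.009,-0.937,-0.253],[0.002,0.061,0.022]]
    - [[0.009,-0.937,-0.253],[0.002,0.061,0.022]]

```text
time_s: 17.35
tcp_pos: [0.4202, -0.0534, 0.4007]
eef_rot: [[-1.0, 0.005, -0.001], [0.005, 1.0, -0.002], [0.001, -0.002, -1.0]]
force: [0.7, -0.8, 0.0]
finger_gap: 0.0851
gripper_force: 0.0
```

Request:
play_rows:
  rows:
    - [[-0.438,-0.948,0.75],[0,0,0]]
    - [[-0.438,-0.948,0.75],[0,0,0]]
    - [[-0.438,-0.948,0.75],[0,0,0]]

```text
time_s: 17.65
tcp_pos: [0.4549, -0.1289, 0.3366]
eef_rot: [[-1.0, 0.006, -0.007], [0.006, 1.0, -0.007], [0.007, -0.007, -1.0]]
force: [-0.7, 0.2, 0.3]
finger_gap: 0.0858
gripper_force: 0.0
```

Request:
play_rows:
  rows:
    - [[-0.438,-0.947,0.75],[0,0,0]]
    - [[-0.438,-0.947,0.75],[0,0,0]]
    - [[-0.438,-0.947,0.75],[0,0,0]]
    - [[-0.438,-0.947,0.75],[0,0,0]]

```text
time_s: 18.05
tcp_pos: [0.4892, -0.2034, 0.2783]
eef_rot: [[-1.0, 0.005, -0.005], [0.005, 1.0, -0.001], [0.005, -0.001, -1.0]]
force: [-0.1, 1.0, 1.1]
finger_gap: 0.0854
gripper_force: 0.0
```

```bash
python3 - <<'E'
from fit import *
print(cur()[0],r.sense()["time_s"])
p,d,c=grab("wrist"); A=maskpts("wrist",d>0,d,c); save("w8.png",p)
P=A[(A[:,2]>.02)&(A[:,2]<.05)&(abs(A[:,0]-.5)<.08)&(abs(A[:,1]+.2)<.07)]
m,n,k=planefit(P,nz=(.98,1.1)); a=cv2.minAreaRect((P[k][:,:2]*1000).astype(np.float32)); print("flat",np.round(m,4),n.round(3),np.round(np.hstack([*a]),1))
T=A[(A[:,2]>.017)&(A[:,2]<.026)&(A[:,1]<-.28)]; print("tray rim",len(T),np.percentile(T,[1,99],axis=0).round(3))
plan([((.4999,-.2017,.182),tool(),.5)])
E
```

```text
[ 0.48923704 -0.20342771  0.2782551 ] 18.05
flat [ 0.4969 -0.2016  0.0353] [-0.002  0.     1.   ] [ 500.2 -201.6   90.9   60.7    0.6]
tray rim 3260 [[ 0.404 -0.445  0.017]
 [ 0.666 -0.315  0.025]]
-> [ 0.5   -0.202  0.182]
2 [[-0.065, 0.002, 0.608], [0.0, -0.001, -0.001]]
2 [[-0.065, 0.002, 0.609], [0.0, -0.001, 0.0]]
```

Request:
play_rows:
  rows:
    - [[-0.065,0.002,0.4],[0,-0.001,-0.001]]
    - [[-0.1,0.004,0.8],[0,-0.002,-0.002]]
    - [[-0.13,0.012,0.98],[0,-0.002,-0.002]]
    - [[-0.13,0.012,0.98],[0,-0.002,-0.002]]

```text
time_s: 18.5
tcp_pos: [0.5005, -0.1987, 0.2013]
eef_rot: [[-1.0, -0.005, 0.001], [-0.005, 1.0, 0.002], [-0.001, 0.002, -1.0]]
force: [0.4, 1.0, 0.2]
finger_gap: 0.0855
gripper_force: 0.0
```

Request:
play_rows:
  rows:
    - [[0,0,0.236],[0,0,0]]
    - [[0,0,0.236],[0,0,0]]
    - [[0,0,0.236],[0,0,0]]

```text
time_s: 18.8
tcp_pos: [0.501, -0.2006, 0.1846]
eef_rot: [[-1.0, -0.003, 0.005], [-0.003, 1.0, -0.0], [-0.005, -0.0, -1.0]]
force: [-0.3, -0.2, 1.1]
finger_gap: 0.0858
gripper_force: 0.0
```

Request:
play_rows:
  rows:
    - [[0,0,0],[0,0,0]]
    - [[0,0,0],[0,0,0]]
    - [[0,0,0],[0,0,0]]
    - [[0,0,0],[0,0,0]]
    - [[0,0,0],[0,0,0]]
  grip: -1
  newtons: 40

```text
time_s: 19.3
tcp_pos: [0.5011, -0.2011, 0.1846]
eef_rot: [[-1.0, -0.003, 0.005], [-0.003, 1.0, 0.0], [-0.005, 0.0, -1.0]]
force: [-1.5, 0.6, 5.6]
finger_gap: 0.0589
gripper_force: 43.5
```

Request:
play_rows:
  rows:
    - [[0,0,-0.2],[0,0,0]]
    - [[0,0,-0.6],[0,0,0]]
    - [[0,0,-1],[0,0,0]]

```text
time_s: 19.6
tcp_pos: [0.4999, -0.2008, 0.2648]
eef_rot: [[-1.0, -0.002, 0.002], [-0.002, 1.0, 0.0], [-0.002, 0.0, -1.0]]
force: [0.7, 0.3, -0.7]
finger_gap: 0.0592
gripper_force: 43.8
```

Request:
play_rows:
  rows:
    - [[0.6,0.3,-1],[0,0,0]]
    - [[0.6,0.3,-1],[0,0,0]]
    - [[0.6,0.3,-1],[0,0,0]]
    - [[0.6,0.3,-1],[0,0,0]]

```text
time_s: 20.0
tcp_pos: [0.4519, -0.1766, 0.3442]
eef_rot: [[-1.0, -0.004, 0.007], [-0.004, 1.0, 0.002], [-0.007, 0.002, -1.0]]
force: [1.0, 0.2, -2.7]
finger_gap: 0.059
gripper_force: 44.0
```

```bash
python3 - <<'E'
from fit import *
s=r.sense();print(s["time_s"],s["finger_gap"],s["gripper_force"],cur()[0])
p,d,c=grab("wrist"); A=maskpts("wrist",d>0,d,c); save("w9.png",p); np.save("/tmp/A9.npy",A)
t,R=cur(); B=(A-t)@R; B=B[(abs(B[:,0])<.06)&(abs(B[:,1])<.028)&(B[:,2]>.13)&(B[:,2]<.16)]
print("in hand",len(B),np.median(B,0).round(4),np.percentile(B,[1,99],axis=0).round(4))
yb=np.radians(8.4); Rb=tool(yb,np.radians(22)); n=-Rb[:,2]; x=-Rb[:,0]; y=Rb[:,1]
O=np.array([.5377,.2573,.0146])
top=np.median(B[:,2]); xo=np.percentile(B[:,0],99)-.045
tgt=O+x*(.044+0*xo)+y*.0005+n*(.060+.035+top); print(top,xo,tgt)
plan([((.40,-.05,.42),tool(np.radians(3),np.radians(8)),.8),(tgt+n*.10,Rb,.8),(tgt+n*.01,Rb,.6)])
E
```

```text
20.0 0.05896162579536734 44.046111702919006 [ 0.45191662 -0.1765664   0.34422513]
in hand 23208 [ 0.0134 -0.      0.1484] [[-0.0337 -0.0274  0.147 ]
 [ 0.0465  0.0275  0.1566]]
0.14835282138756295 0.001474613994465357 [0.48780178 0.25043709 0.2567155 ]
-> [ 0.4  -0.05  0.42]
2 [[0.32, 0.793, -0.48], [-0.001, -0.043, -0.016]]
2 [[0.267, 0.801, -0.499], [-0.001, -0.043, -0.015]]
-> [0.451 0.245 0.349]
2 [[-0.173, 0.912, 0.247], [-0.004, -0.039, -0.015]]
2 [[-0.18, 0.906, 0.264], [-0.004, -0.039, -0.014]]
2 [[-0.182, 0.901, 0.281], [-0.003, -0.039, -0.015]]
2 [[-0.186, 0.895, 0.297], [-0.004, -0.038, -0.014]]
-> [0.484 0.25  0.266]
2 [[0.0, 0.0, 0.562], [0.0, 0.0, 0.0]]
2 [[-0.001, 0.001, 0.563], [0.0, 0.0, 0.0]]
```

Request:
play_rows:
  rows:
    - [[0.32,0.793,-0.48],[-0.001,-0.043,-0.016]]
    - [[0.32,0.793,-0.48],[-0.001,-0.043,-0.016]]

```text
time_s: 20.25
tcp_pos: [0.4255, -0.1144, 0.3801]
eef_rot: [[-0.998, -0.02, 0.066], [-0.021, 1.0, -0.005], [-0.066, -0.006, -0.998]]
force: [-0.6, 2.0, 1.5]
finger_gap: 0.0593
gripper_force: 44.2
```

Request:
play_rows:
  rows:
    - [[0.267,0.801,-0.499],[-0.001,-0.043,-0.015]]
    - [[0.267,0.801,-0.499],[-0.001,-0.043,-0.015]]

```text
time_s: 20.45
tcp_pos: [0.3994, -0.0502, 0.419]
eef_rot: [[-0.989, -0.048, 0.137], [-0.048, 0.999, 0.005], [-0.137, -0.002, -0.991]]
force: [1.2, 1.2, -2.3]
finger_gap: 0.059
gripper_force: 44.1
```

Request:
play_rows:
  rows:
    - [[-0.173,0.912,0.247],[-0.004,-0.039,-0.015]]
    - [[-0.173,0.912,0.247],[-0.004,-0.039,-0.015]]

```text
time_s: 20.65
tcp_pos: [0.412, 0.0264, 0.4024]
eef_rot: [[-0.976, -0.08, 0.201], [-0.077, 0.997, 0.022], [-0.202, 0.006, -0.979]]
force: [0.1, -0.6, -1.3]
finger_gap: 0.059
gripper_force: 44.2
```

Request:
play_rows:
  rows:
    - [[-0.18,0.906,0.264],[-0.004,-0.039,-0.014]]
    - [[-0.18,0.906,0.264],[-0.004,-0.039,-0.014]]

```text
time_s: 20.85
tcp_pos: [0.4251, 0.1001, 0.3828]
eef_rot: [[-0.961, -0.101, 0.256], [-0.097, 0.995, 0.028], [-0.257, 0.002, -0.966]]
force: [0.4, 0.4, -1.1]
finger_gap: 0.0589
gripper_force: 44.1
```

Request:
play_rows:
  rows:
    - [[-0.182,0.901,0.281],[-0.003,-0.039,-0.015]]
    - [[-0.182,0.901,0.281],[-0.003,-0.039,-0.015]]

```text
time_s: 21.05
tcp_pos: [0.4379, 0.174, 0.3645]
eef_rot: [[-0.941, -0.125, 0.313], [-0.119, 0.992, 0.038], [-0.316, -0.002, -0.949]]
force: [-0.5, -1.0, -1.4]
finger_gap: 0.0593
gripper_force: 44.1
```

Request:
play_rows:
  rows:
    - [[-0.186,0.895,0.297],[-0.004,-0.038,-0.014]]
    - [[-0.186,0.895,0.297],[-0.004,-0.038,-0.014]]
    - [[-0.186,0.895,0.297],[-0.004,-0.038,-0.014]]
    - [[-0.186,0.895,0.297],[-0.004,-0.038,-0.014]]

```text
time_s: 21.45
tcp_pos: [0.451, 0.2444, 0.3471]
eef_rot: [[-0.919, -0.144, 0.367], [-0.136, 0.99, 0.049], [-0.37, -0.005, -0.929]]
force: [-0.2, -0.9, -1.2]
finger_gap: 0.0592
gripper_force: 44.1
```

```bash
python3 - <<'E'
from fit import *
s=r.sense();print(s["time_s"],s["finger_gap"],s["gripper_force"],cur()[0])
p,d,c=grab("wrist"); A=maskpts("wrist",d>0,d,c); save("w10.png",p)
t,R=cur(); B=(A-t)@R; B=B[(abs(B[:,0])<.06)&(abs(B[:,1])<.028)&(B[:,2]>.14)&(B[:,2]<.152)]
m=B.mean(0); nn=np.linalg.svd((B-m)[::10],full_matrices=False)[2][2]; print("in hand",len(B),np.median(B,0).round(4),np.percentile(B,[1,99],axis=0).round(4),nn.round(3))
yb=np.radians(8.4); Rb=tool(yb,np.radians(22)); n=-Rb[:,2]; x=-Rb[:,0]; y=Rb[:,1]
O=np.array([.5377,.2573,.0146]); M=np.c_[x,y,n]; S=(A-O)@M
E=S[(S[:,2]>.035)&(S[:,2]<.055)&(S[:,0]>-.001)&(S[:,0]<.02)&(abs(S[:,1])<.025)]; print("mid end face",len(E),np.percentile(E[:,0],[5,50,95]).round(4) if len(E) else 0)
tgt=O+x*.0445+y*.0005+n*(.060+.035+.1484)
plan([(tgt+n*.01,Rb,.6)])
E
```

```text
21.45 0.059217508040939774 44.139373898506165 [0.45103238 0.24441462 0.34712151]
in hand 22564 [ 0.0126 -0.      0.1494] [[-0.0333 -0.0275  0.148 ]
 [ 0.0467  0.0274  0.1508]] [-0.004  0.001 -1.   ]
mid end face 128 [-0.0002  0.0049  0.0052]
-> [0.485 0.25  0.266]
2 [[-0.008, 0.013, 0.551], [-0.002, -0.001, -0.001]]
2 [[-0.008, 0.011, 0.551], [-0.001, -0.002, 0.0]]
```

View pics/w10.png

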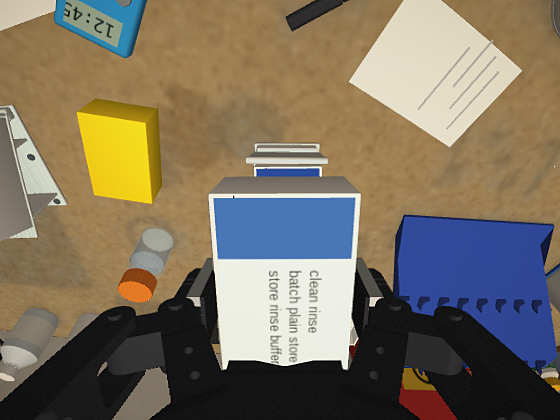

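The flat carton is held square above the middle carton, whose blue end shows at (288,172) just under it. Lowering now.

Request:
play_rows:
  rows:
    - [[-0.015,0.02,0.4],[-0.002,-0.002,0]]
    - [[-0.02,0.024,0.75],[-0.003,-0.003,0]]
    - [[-0.025,0.024,1],[-0.003,-0.003,0]]
    - [[-0.025,0.024,1],[-0.003,-0.003,0]]

```text
time_s: 21.9
tcp_pos: [0.4819, 0.2487, 0.2731]
eef_rot: [[-0.918, -0.143, 0.369], [-0.132, 0.99, 0.053], [-0.373, -0.0, -0.928]]
force: [-0.0, -0.4, -1.3]
finger_gap: 0.059
gripper_force: 44.1
```

Request:
play_rows:
  rows:
    - [[0,0,0.08],[0,0,0]]
    - [[0,0,0.16],[0,0,0]]
    - [[0,0,0.16],[0,0,0]]

```text
time_s: 22.2
tcp_pos: [0.4868, 0.2517, 0.2637]
eef_rot: [[-0.916, -0.146, 0.373], [-0.134, 0.989, 0.059], [-0.377, 0.004, -0.926]]
force: [-0.1, 0.1, -1.4]
finger_gap: 0.0591
gripper_force: 44.2
```

```bash
python3 - <<'E'
from fit import *
yb=np.radians(8.4); Rb=tool(yb,np.radians(22)); n=-Rb[:,2]; x=-Rb[:,0]
O=np.array([.5377,.2573,.0146]); t,R=cur(); print((t-O)@np.c_[x,Rb[:,1],n],r.sense()["force"],Ro.from_matrix(R.T@Rb).as_rotvec())
E
```

```text
[0.04591002 0.00190466 0.25013809] [-0.06779959  0.11849156 -1.41436079] [ 0.00369533  0.00298463 -0.00124602]
```

Request:
play_rows:
  rows:
    - [[0,-0.012,0.03],[0,0,0]]
    - [[0,-0.012,0.05],[0,0,0]]
    - [[0,-0.012,0.05],[0,0,0]]

```text
time_s: 22.5
tcp_pos: [0.4884, 0.2512, 0.2599]
eef_rot: [[-0.916, -0.147, 0.373], [-0.134, 0.989, 0.059], [-0.377, 0.004, -0.926]]
force: [0.5, 0.1, -1.2]
finger_gap: 0.0588
gripper_force: 44.2
```

Request:
play_rows:
  rows:
    - [[0,0,0.013],[0,0,0]]
    - [[0,0,0.013],[0,0,0]]

```text
time_s: 22.7
tcp_pos: [0.4888, 0.2513, 0.2589]
eef_rot: [[-0.916, -0.147, 0.373], [-0.135, 0.989, 0.059], [-0.377, 0.004, -0.926]]
force: [-0.2, -0.8, -1.8]
finger_gap: 0.0591
gripper_force: 44.2
```

Request:
play_rows:
  rows:
    - [[0,0,0.013],[0,0,0]]
    - [[0,0,0.013],[0,0,0]]

```text
time_s: 22.9
tcp_pos: [0.4891, 0.2513, 0.2587]
eef_rot: [[-0.917, -0.147, 0.372], [-0.134, 0.989, 0.059], [-0.377, 0.004, -0.926]]
force: [-6.5, -2.4, 8.6]
finger_gap: 0.0594
gripper_force: 45.5
```

Request:
play_rows:
  rows:
    - [[0,0,-0.006],[0,0,0]]
    - [[0,0,-0.006],[0,0,0]]

```text
time_s: 23.1
tcp_pos: [0.4889, 0.2513, 0.2587]
eef_rot: [[-0.916, -0.147, 0.373], [-0.134, 0.989, 0.059], [-0.377, 0.004, -0.926]]
force: [-3.7, 0.0, 5.6]
finger_gap: 0.0594
gripper_force: 45.1
```

Request:
play_rows:
  rows:
    - [[0,0,0],[0,0,0]]
    - [[0,0,0],[0,0,0]]
    - [[0,0,0],[0,0,0]]
    - [[0,0,0],[0,0,0]]
    - [[0,0,0],[0,0,0]]
  grip: 1

```text
time_s: 23.6
tcp_pos: [0.4891, 0.2513, 0.2583]
eef_rot: [[-0.916, -0.147, 0.373], [-0.134, 0.989, 0.059], [-0.377, 0.004, -0.926]]
force: [-0.5, -1.9, -0.3]
finger_gap: 0.0851
gripper_force: 0.0
```

Request:
play_rows:
  rows:
    - [[0,0,-0.4],[0,0,0]]
    - [[0,0,-0.9],[0,0,0]]
    - [[0,0,-0.9],[0,0,0]]

```text
time_s: 23.9
tcp_pos: [0.4628, 0.2477, 0.329]
eef_rot: [[-0.914, -0.148, 0.377], [-0.133, 0.989, 0.065], [-0.383, 0.009, -0.924]]
force: [0.6, 1.1, -0.2]
finger_gap: 0.085
gripper_force: 0.0
```

Request:
play_rows:
  rows:
    - [[0,0,-0.4],[0,0,0]]
    - [[0,0,-0.4],[0,0,0]]
    - [[0,0,-0.4],[0,0,0]]

```text
time_s: 24.2
tcp_pos: [0.4501, 0.2453, 0.3548]
eef_rot: [[-0.916, -0.147, 0.373], [-0.135, 0.989, 0.06], [-0.378, 0.005, -0.926]]
force: [1.0, -0.6, 0.2]
finger_gap: 0.0853
gripper_force: 0.0
```

```bash
python3 - <<'E'
from fit import *
s=r.sense();print(s["time_s"],s["finger_gap"],cur()[0])
p,d,c=grab("wrist"); A=maskpts("wrist",d>0,d,c); save("w11.png",p)
yb=np.radians(8.4); Rb=tool(yb,np.radians(22)); n=-Rb[:,2]; x=-Rb[:,0]
O=np.array([.5377,.2573,.0146]); M=np.c_[x,Rb[:,1],n]
B=(A-O)@M
P=A[(abs(B[:,2]-.095)<.012)&(B[:,0]>-.02)&(B[:,0]<.12)&(abs(B[:,1])<.05)]
m,nn,k=planefit(P); C,w,_,_,uv=rect(P[k],m,nn); print("flat",len(P),k.sum(),nn.round(3),C.round(4),np.round(w,1),np.degrees(np.arctan2(-nn[1],-nn[0])).round(1),"in stand",((C-O)@M).round(4))
R=tool(np.radians(10.8),np.radians(22)); nn=-R[:,2]; T=np.array([.533,-.0471,.1746])-nn*.06
e=plan([((.40,.10,.40),tool(np.radians(9),np.radians(22))),(T+nn*.235,R)])
# tray
A=np.load("/tmp/A9.npy"); F=A[(A[:,2]>.001)&(A[:,2]<.0065)&(A[:,1]<-.3)&(A[:,0]<.6)]
Q=A[(A[:,2]>.018)&(A[:,2]<.026)&(A[:,1]<-.3)&(A[:,0]<.6)]
for q in(F,Q): print("tray",len(q),np.percentile(q,[1,50,99],axis=0).round(3).tolist() if len(q) else 0)
E
```

```text
24.2 0.0852785170930396 [0.45014404 0.24533592 0.35481942]
flat 9388 9231 [-0.371 -0.052  0.927] [0.5422 0.26   0.1197] [90.1 60.6  0.5] 8.0 in stand [0.0438 0.002  0.0956]
-> [0.4 0.1 0.4]
2 [[0.301, -0.851, -0.435], [0.0, 0.001, -0.003]]
2 [[0.305, -0.849, -0.434], [0.0, 0.0, -0.004]]
-> [ 0.469 -0.059  0.337]
2 [[-0.066, -0.7, 0.311], [-0.003, 0.0, -0.006]]
2 [[-0.06, -0.703, 0.308], [-0.002, 0.0, -0.006]]
2 [[-0.053, -0.704, 0.305], [-0.003, 0.0, -0.006]]
tray 17361 [[0.406, -0.492, 0.002], [0.475, -0.403, 0.004], [0.549, -0.32, 0.006]]
tray 2055 [[0.401, -0.484, 0.018], [0.482, -0.352, 0.022], [0.556, -0.315, 0.023]]
```

Request:
play_rows:
  rows:
    - [[0.301,-0.851,-0.435],[0,0,-0.003]]
    - [[0.301,-0.851,-0.435],[0,0,-0.003]]

```text
time_s: 24.45
tcp_pos: [0.4247, 0.1706, 0.3759]
eef_rot: [[-0.917, -0.15, 0.37], [-0.14, 0.989, 0.053], [-0.374, -0.003, -0.927]]
force: [0.9, 0.3, 1.0]
finger_gap: 0.0854
gripper_force: 0.0
```

Request:
play_rows:
  rows:
    - [[0.305,-0.849,-0.434],[0,0,-0.004]]
    - [[0.305,-0.849,-0.434],[0,0,-0.004]]

```text
time_s: 24.65
tcp_pos: [0.3993, 0.0971, 0.3996]
eef_rot: [[-0.916, -0.154, 0.371], [-0.144, 0.988, 0.056], [-0.375, -0.002, -0.927]]
force: [-0.3, 0.4, 0.4]
finger_gap: 0.0852
gripper_force: 0.0
```

Request:
play_rows:
  rows:
    - [[-0.066,-0.7,0.311],[-0.003,0,-0.006]]
    - [[-0.066,-0.7,0.311],[-0.003,0,-0.006]]

```text
time_s: 24.85
tcp_pos: [0.4229, 0.0422, 0.3779]
eef_rot: [[-0.915, -0.16, 0.37], [-0.148, 0.987, 0.061], [-0.375, 0.001, -0.927]]
force: [0.3, -0.5, 0.1]
finger_gap: 0.0857
gripper_force: 0.0
```

Request:
play_rows:
  rows:
    - [[-0.06,-0.703,0.308],[-0.002,0,-0.006]]
    - [[-0.06,-0.703,0.308],[-0.002,0,-0.006]]

```text
time_s: 25.05
tcp_pos: [0.446, -0.0117, 0.3569]
eef_rot: [[-0.914, -0.168, 0.37], [-0.156, 0.986, 0.061], [-0.375, -0.002, -0.927]]
force: [-0.4, -0.1, -0.3]
finger_gap: 0.0855
gripper_force: 0.0
```

Request:
play_rows:
  rows:
    - [[-0.053,-0.704,0.305],[-0.003,0,-0.006]]
    - [[-0.053,-0.704,0.305],[-0.003,0,-0.006]]
    - [[-0.053,-0.704,0.305],[-0.003,0,-0.006]]

```text
time_s: 25.35
tcp_pos: [0.4692, -0.0594, 0.3365]
eef_rot: [[-0.909, -0.19, 0.37], [-0.173, 0.982, 0.08], [-0.379, 0.009, -0.925]]
force: [-0.1, 0.5, -0.3]
finger_gap: 0.0856
gripper_force: 0.0
```

```bash
python3 - <<'E'
from fit import *
print(cur()[0],r.sense()["time_s"])
p,d,c=grab("wrist"); A=maskpts("wrist",d>0,d,c); save("w12.png",p)
P=A[(A[:,2]>.07)&(A[:,2]<.16)&(abs(A[:,0]-.555)<.1)&(abs(A[:,1]+.05)<.06)]
m,n,k=planefit(P); C,w,x,y,uv=rect(P[k],m,n); print("big",len(P),k.sum(),n.round(3),C.round(4),np.round(w,1),np.degrees(np.arctan2(-n[1],-n[0])).round(1))
R=tool(np.radians(10.8),np.radians(22)); nn=-R[:,2]
e=plan([(C+nn*.123,R,.5)])
E
```

```text
[ 0.46915863 -0.05937426  0.33646097] 25.35
big 13251 12800 [-0.369 -0.069  0.927] [ 0.5586 -0.0379  0.1208] [110.7  60.3   0.3] 10.6
-> [ 0.513 -0.047  0.235]
3 [[-0.027, 0.019, 0.7], [0.002, 0.001, 0.0]]
3 [[-0.029, 0.021, 0.699], [0.002, 0.001, -0.001]]
```

Request:
play_rows:
  rows:
    - [[-0.027,0.019,0.4],[0.002,0.001,0]]
    - [[-0.027,0.019,0.7],[0.002,0.001,0]]
    - [[-0.05,0.035,0.98],[0.004,0.002,0]]
    - [[-0.05,0.035,0.98],[0.004,0.002,0]]

```text
time_s: 25.8
tcp_pos: [0.4531, -0.0433, 0.3064]
eef_rot: [[-0.906, -0.18, 0.383], [-0.173, 0.983, 0.053], [-0.386, -0.018, -0.922]]
force: [-0.4, -0.4, 0.1]
finger_gap: 0.0854
gripper_force: 0.0
```

Request:
play_rows:
  rows:
    - [[-0.006,0.005,0.25],[0,0,0]]
    - [[-0.006,0.005,0.419],[0,0,0]]
    - [[-0.006,0.005,0.419],[0,0,0]]

```text
time_s: 26.1
tcp_pos: [0.4452, -0.0381, 0.296]
eef_rot: [[-0.902, -0.179, 0.392], [-0.173, 0.984, 0.051], [-0.395, -0.021, -0.918]]
force: [0.3, -1.1, -0.3]
finger_gap: 0.0852
gripper_force: 0.0
```

Request:
play_rows:
  rows:
    - [[0,0,0],[0,0,0]]
    - [[0,0,0],[0,0,0]]
    - [[0,0,0],[0,0,0]]
    - [[0,0,0],[0,0,0]]
    - [[0,0,0],[0,0,0]]
  grip: -1
  newtons: 40

```text
time_s: 26.6
tcp_pos: [0.4462, -0.038, 0.2964]
eef_rot: [[-0.902, -0.179, 0.394], [-0.172, 0.984, 0.055], [-0.397, -0.018, -0.918]]
force: [-0.7, -0.0, 0.2]
finger_gap: 0.0122
gripper_force: 0.0
```

Request:
play_rows:
  rows:
    - [[0,0,-0.2],[0,0,0]]
    - [[0,0,-0.6],[0,0,0]]
    - [[0,0,-1],[0,0,0]]

```text
time_s: 26.9
tcp_pos: [0.4139, -0.042, 0.3704]
eef_rot: [[-0.902, -0.181, 0.393], [-0.173, 0.983, 0.055], [-0.396, -0.018, -0.918]]
force: [0.5, -1.0, 0.6]
finger_gap: -0.0
gripper_force: 0.0
```

Request:
play_rows:
  rows:
    - [[0,0,-0.5],[0,0,0]]
    - [[0,0,-0.5],[0,0,0]]
    - [[0,0,-0.5],[0,0,0]]

```text
time_s: 27.2
tcp_pos: [0.3987, -0.0454, 0.4069]
eef_rot: [[-0.901, -0.177, 0.395], [-0.17, 0.984, 0.053], [-0.398, -0.019, -0.917]]
force: [-0.7, -0.7, -0.5]
finger_gap: -0.0001
gripper_force: 0.0
```

```bash
python3 - <<'E'
from fit import *
s=r.sense();print(s["time_s"],s["finger_gap"],s["gripper_force"],cur()[0])
p,d,c=grab("wrist"); A=maskpts("wrist",d>0,d,c); save("w13.png",p)
t,R=cur(); B=(A-t)@R; B=B[(abs(B[:,0])<.07)&(abs(B[:,1])<.028)&(B[:,2]>.11)&(B[:,2]<.14)]
print("in hand",len(B),np.median(B,0).round(4),np.percentile(B,[1,99],axis=0).round(4))
plan([((.44,-.20,.34),tool(np.radians(5),np.radians(11)),.8),((.478,-.41,.31),tool(),.8),((.478,-.41,.232),tool(),.5)])
E
```

```text
27.2 -0.00014724691589593285 0.0 [ 0.3987309  -0.04540862  0.40688098]
in hand 7390 [0.0109 0.0002 0.1197] [[-0.0087 -0.0277  0.1107]
 [ 0.0139  0.0276  0.1383]]
-> [ 0.44 -0.2   0.34]
3 [[0.095, -0.992, 0.428], [0.003, 0.069, 0.03]]
3 [[0.002, -0.991, 0.438], [0.003, 0.069, 0.03]]
-> [ 0.478 -0.41   0.31 ]
2 [[-0.057, -0.886, 0.138], [0.002, 0.041, 0.018]]
2 [[-0.09, -0.883, 0.136], [0.002, 0.04, 0.019]]
2 [[-0.125, -0.879, 0.132], [0.001, 0.041, 0.018]]
-> [ 0.478 -0.41   0.232]
4 [[-0.001, -0.001, 0.975], [0.0, 0.0, 0.0]]
```

The arm stopped short, with force near zero and nothing touched, so this looks like a joint limit. Checking the joints.

```bash
python3 - <<'E'
from fit import *
s=r.sense(); print(s["joint_positions"].round(3), s["time_s"])
A=np.array([0]); p,d,c=grab("wrist"); A=maskpts("wrist",d>0,d,c)
P=A[(A[:,2]>.07)&(A[:,2]<.16)&(abs(A[:,0]-.555)<.1)&(abs(A[:,1]+.05)<.06)]
m,n,k=planefit(P); C,w,x,y,uv=rect(P[k],m,n); print("big",k.sum(),n.round(3),C.round(4),np.round(w,1))
E
```

```text
[-1.202 -0.493  0.921  2.229  0.582  0.875  1.19 ] 27.25
big 5345 [-0.369 -0.07   0.927] [ 0.5581 -0.0381  0.1205] [109.5  60.1   0.2]
```

Joint 2 is at its lower limit, the 22° lean being too tight down here. Since the pads grip the side faces, the lean is free: I'll grasp the tall carton with only 8° of lean and set it upright with -14°.

```bash
cat > big.py <<'E'
from fit import *
Cb=tool(np.radians(10.7),np.radians(22)); nb=-Cb[:,2]; Ctop=np.array([.5586,-.0379,.1208])
def grasp(t,back=0):
    R=tool(np.radians(10.7),np.radians(t)); return Ctop-nb*.045-R[:,2]*(.173+back),R
E
python3 - <<'E'
from big import *
a,R=grasp(8,.09); e=plan([((.44,-.045,.42),tool(np.radians(10),np.radians(14))),(a,R),(grasp(8)[0],R,.5)])
E
```

```text
-> [ 0.44  -0.045  0.42 ]
2 [[-0.539, -0.101, 0.036], [-0.01, 0.103, 0.007]]
-> [ 0.539 -0.042  0.34 ]
2 [[-0.474, -0.087, 0.637], [-0.001, 0.033, -0.004]]
2 [[-0.506, -0.091, 0.611], [-0.001, 0.034, -0.003]]
-> [ 0.552 -0.039  0.25 ]
2 [[0.0, 0.0, 0.562], [0.0, 0.0, 0.0]]
2 [[0.0, -0.001, 0.563], [0.0, 0.0, 0.0]]
```

Request:
play_rows:
  rows:
    - [[-0.539,-0.101,0.036],[-0.01,0.103,0.007]]
    - [[-0.539,-0.101,0.036],[-0.01,0.103,0.007]]
    - [[-0.539,-0.101,0.036],[-0.01,0.103,0.007]]
  grip: 1

```text
time_s: 27.6
tcp_pos: [0.4412, -0.0434, 0.4207]
eef_rot: [[-0.955, -0.176, 0.24], [-0.171, 0.984, 0.042], [-0.243, -0.001, -0.97]]
force: [-0.1, 0.2, -0.7]
finger_gap: 0.0431
gripper_force: 0.0
```

Request:
play_rows:
  rows:
    - [[-0.474,-0.087,0.637],[-0.001,0.033,-0.004]]
    - [[-0.474,-0.087,0.637],[-0.001,0.033,-0.004]]

```text
time_s: 27.8
tcp_pos: [0.4892, -0.0442, 0.3817]
eef_rot: [[-0.965, -0.177, 0.192], [-0.175, 0.984, 0.03], [-0.195, -0.004, -0.981]]
force: [-1.1, -1.1, 1.1]
finger_gap: 0.072
gripper_force: 0.0
```

Request:
play_rows:
  rows:
    - [[-0.506,-0.091,0.611],[-0.001,0.034,-0.003]]
    - [[-0.506,-0.091,0.611],[-0.001,0.034,-0.003]]
    - [[-0.506,-0.091,0.611],[-0.001,0.034,-0.003]]
    - [[-0.506,-0.091,0.611],[-0.001,0.034,-0.003]]

```text
time_s: 28.2
tcp_pos: [0.4824, -0.0385, 0.3734]
eef_rot: [[-0.969, -0.18, 0.168], [-0.179, 0.984, 0.023], [-0.169, -0.008, -0.986]]
force: [0.1, -0.2, 0.7]
finger_gap: 0.0854
gripper_force: 0.0
```

```bash
python3 - <<'E'
from big import *
s=r.sense(); print(s["joint_positions"].round(3), s["time_s"],s["finger_gap"],cur()[0])
e=plan([(grasp(8)[0],grasp(8)[1],.5)])
E
```

```text
[-1.766 -0.494  1.456  2.041  0.601  1.057  1.195] 28.2 0.0853526548131277 [ 0.4824494  -0.03847572  0.37344138]
-> [ 0.552 -0.039  0.25 ]
3 [[-0.287, -0.077, 0.83], [-0.003, 0.01, -0.001]]
3 [[-0.3, -0.081, 0.826], [-0.002, 0.009, -0.002]]
```

```bash
cat > kin.py <<'E'
from h import *
import itertools
from scipy.optimize import least_squares
f=lambda *r:np.array(r)
D=[(f(-1.35602454,.39839508,.04510522,1.53657793,-.01871294,1.20691243,-.05070235),f(.20059688,.6182915,.40475983),np.array([[-.951195,.308589,0],[.308589,.951195,.0001],[0,.0001,-1]]))]
for q,p,R in[((-.87,-.16,.44,2.12,.07,1.17,1.11),(.3618567,.09652112,.42022953),[[-.9999965,.002494,.00091],[.002495,.9999965,.00087],[-.00091,.00088,-1]]),
 ((-1.202,-.493,.921,2.229,.582,.875,1.19),(.3987,-.0454,.4069),[[-.901,-.177,.395],[-.17,.984,.053],[-.398,-.019,-.917]]),
 ((-1.766,-.494,1.456,2.041,.601,1.057,1.195),(.4824,-.0385,.3734),[[-.969,-.18,.168],[-.179,.984,.023],[-.169,-.008,-.986]])]:
    D.append((np.array(q),np.array(p),np.array(R)))
def frames(q,s,o1,o7):
    a=[s[0]*q[0]+o1,q[1],s[1]*q[2],q[3],s[2]*q[4],q[5],s[3]*q[6]+o7]; R=np.eye(3); out=[R]
    for i,t in enumerate(a):
        R=R@Ro.from_euler("zyzyzyz"[i],t).as_matrix(); out.append(R)
    return out
E
python3 - <<'E'
from kin import *
for s in itertools.product((1,-1),repeat=4):
    b=None
    for o in itertools.product((0,1.57,3.14,-1.57),repeat=2):
        g=lambda v:np.concatenate([Ro.from_matrix(frames(q,s,*v)[-1].T@R).as_rotvec() for q,p,R in D])
        z=least_squares(g,o)
        if b is None or z.cost<b.cost:b=z
    print(s,b.cost.round(4),b.x.round(3))
E
```

```text
(1, 1, 1, 1) 0.3254 [0.097 4.788]
(1, 1, 1, -1) 0.9252 [0.431 0.553]
(1, 1, -1, 1) 0.5949 [1.609 0.317]
(1, 1, -1, -1) 1.9739 [1.959 2.35 ]
(1, -1, 1, 1) 4.5245 [ 0.803 -2.162]
(1, -1, 1, -1) 1.7767 [ 1.152 -0.137]
(1, -1, -1, 1) 2.9071 [ 2.255 -0.485]
(1, -1, -1, -1) 0.8329 [-3.7   -4.725]
(-1, 1, 1, 1) 0.956 [ 3.798 -1.48 ]
(-1, 1, 1, -1) 1.4174 [-2.156  0.563]
(-1, 1, -1, 1) 1.5382 [-1.062  0.224]
(-1, 1, -1, -1) 2.7207 [-0.714 -4.031]
(-1, -1, 1, 1) 3.6093 [4.412 4.018]
(-1, -1, 1, -1) 0.6599 [-1.52  -0.233]
(-1, -1, -1, 1) 2.2126 [-0.335 -0.477]
(-1, -1, -1, -1) 0.0 [-1.000e-03  1.571e+00]
```

```bash
python3 - <<'E'
from kin import *
s=(-1,-1,-1,-1)
def rows(q,cols):
    F=frames(q,s,0,np.pi/2); return np.column_stack([F[i][:,j] for i,j in cols])
for cols in([(0,2),(3,2),(5,2),(7,2)],[(0,2),(3,2),(3,0),(5,2),(5,0),(7,2)],[(0,2),(3,2),(3,0),(5,2),(5,0),(6,2),(6,0)],[(0,2),(1,1),(3,2),(3,1),(5,2),(5,1),(6,2),(6,0)]):
    A=np.vstack([rows(q,cols) for q,p,R in D]); b=np.concatenate([p for q,p,R in D])
    x,_,rk,sv=np.linalg.lstsq(A,b,rcond=None); print(cols,x.round(4),"res",np.abs(A@x-b).max().round(4),sv[-1].round(3))
E
```

```text
[(0, 2), (3, 2), (5, 2), (7, 2)] [0.2806 0.5729 0.4734 0.2438] res 0.0382 0.25
[(0, 2), (3, 2), (3, 0), (5, 2), (5, 0), (7, 2)] [0.405  0.5448 0.0045 0.5402 0.1651 0.1634] res 0.0385 0.054
[(0, 2), (3, 2), (3, 0), (5, 2), (5, 0), (6, 2), (6, 0)] [0.3503 0.5445 0.0271 0.5618 0.0813 0.17   0.0734] res 0.0392 0.051
[(0, 2), (1, 1), (3, 2), (3, 1), (5, 2), (5, 1), (6, 2), (6, 0)] [ 0.2559 -0.0118  0.5221 -0.0325  0.4724  0.0006  0.1643 -0.0049] res 0.001 0.084
```

```bash
cat >> kin.py <<'E'
S4=(-1,-1,-1,-1); X=np.array([.2559,-.0118,.5221,-.0325,.4724,.0006,.1643,-.0049]); CO=[(0,2),(1,1),(3,2),(3,1),(5,2),(5,1),(6,2),(6,0)]
LO=np.array([-2.82,-.49,-1.37,0,-1.36,.23,-2.94]); HI=np.array([2.82,2.23,1.46,2.46,4.5,2,2.94])
def fk(q):
    F=frames(q,S4,0,np.pi/2); return sum(x*F[i][:,j] for x,(i,j) in zip(X,CO)),F[-1]
def jac(q):
    p,R=fk(q); J=np.zeros((6,7))
    for i in range(7):
        e=q.copy(); e[i]+=1e-5; a,B=fk(e); J[:3,i]=(a-p)/1e-5; J[3:,i]=Ro.from_matrix(B@R.T).as_rotvec()/1e-5
    return J
def follow(q,way,step=.02,out=False):
    q=q.copy()
    for w in way:
        P,Q=np.array(w[0]),w[1]; p,R=fk(q); n=max(2,int(np.linalg.norm(P-p)/step),int(np.linalg.norm(Ro.from_matrix(R.T@Q).as_rotvec())/.08)); Sl=Slerp([0,1],Ro.from_matrix([R,Q]))
        for i in range(1,n+1):
            a,B=p+(P-p)*i/n,Sl(i/n).as_matrix()
            for _ in range(3):
                c,C=fk(q); e=np.r_[a-c,Ro.from_matrix(B@C.T).as_rotvec()]; J=jac(q)
                q=np.clip(q+J.T@np.linalg.solve(J@J.T+1e-5*np.eye(6),e),LO,HI)
        c,C=fk(q); print(P.round(3),q.round(2),"err",np.linalg.norm(P-c).round(4))
    return q
E
python3 - <<'E'
from kin import *
print("validate"); follow(D[0][0],[((.36185,.0965,.4202),tool())])
q=r.sense()["joint_positions"]
d=np.radians; g=tool(d(10.7),d(8)); Gh=(.539,-.042,.34); G=(.5515,-.0395,.2503)
print("left-out-right"); 
for yl,xo in((.2,.65),(.35,.7),(.35,.6)):
    follow(q,[((.44,-.04,.42),tool(d(10),d(8))),((.36,yl,.42),tool(d(20))),((xo,yl,.42),tool(d(20))),((xo,-.05,.42),tool(d(10))),(Gh,g),(G,g)]); print()
E
```

```text
validate
[0.362 0.096 0.42 ] [-0.89 -0.16  0.45  2.12  0.08  1.17  1.1 ] err 0.0
left-out-right
[ 0.44 -0.04  0.42] [-1.54 -0.48  1.2   2.05  0.51  1.17  1.22] err 0.0
[0.36 0.2  0.42] [-1.84 -0.22  1.09  2.06  0.21  1.19  1.08] err 0.0
[0.65 0.2  0.42] [-2.64 -0.49  1.46  1.59  0.76  1.47  0.99] err 0.2554
[ 0.65 -0.05  0.42] [-2.21 -0.49  1.46  1.64  0.73  1.45  1.18] err 0.217
[ 0.539 -0.042  0.34 ] [-1.99 -0.49  1.46  1.98  0.73  1.09  1.13] err 0.1135
[ 0.552 -0.04   0.25 ] [-2.12 -0.49  1.46  2.1   0.91  0.94  0.99] err 0.2077

[ 0.44 -0.04  0.42] [-1.54 -0.48  1.2   2.05  0.51  1.17  1.22] err 0.0
[0.36 0.35 0.42] [-1.94  0.36  1.35  1.88 -0.38  1.2   1.46] err 0.0
[0.7  0.35 0.42] [-0.98  0.83  0.96  1.14 -0.65  1.48  1.79] err 0.0
[ 0.7  -0.05  0.42] [-0.59  0.7   1.03  1.39 -0.6   1.38  2.19] err 0.0
[ 0.539 -0.042  0.34 ] [-0.88  0.45  1.14  1.95 -0.58  0.94  2.28] err 0.0
[ 0.552 -0.04   0.25 ] [-0.74  0.57  0.96  2.   -0.74  0.79  2.4 ] err 0.0

[ 0.44 -0.04  0.42] [-1.54 -0.48  1.2   2.05  0.51  1.17  1.22] err 0.0
[0.36 0.35 0.42] [-1.94  0.36  1.35  1.88 -0.38  1.2   1.46] err 0.0
[0.6  0.35 0.42] [-1.2   0.68  1.03  1.41 -0.59  1.37  1.77] err 0.0
[ 0.6  -0.05  0.42] [-0.78  0.53  1.13  1.66 -0.5   1.28  2.2 ] err 0.0
[ 0.539 -0.042  0.34 ] [-0.88  0.44  1.13  1.95 -0.57  0.93  2.27] err 0.0
[ 0.552 -0.04   0.25 ] [-0.73  0.57  0.95  2.   -0.73  0.79  2.39] err 0.0
```

```bash
python3 - <<'E'
from kin import *
for n in("scene","side"):
    z=np.load("/tmp/%s.npz"%n); A=maskpts(n,z["d"]>0,z["d"],cal(n)); A=A[(A[:,0]>.3)&(A[:,0]<.85)&(A[:,1]>-.55)&(A[:,1]<.55)&(A[:,2]>.1)]
    H=np.floor(A[:,:2]*10).astype(int); 
    for k in sorted(set(map(tuple,H))):
        m=(H==k).all(1)
        if m.sum()>4: print(n,np.array(k)/10,m.sum(),np.percentile(A[m],[50,98],axis=0)[:,2].round(2),end="; ")
    print()
q=r.sense()["joint_positions"]; d=np.radians; g=tool(d(10.7),d(8)); Gh=(.539,-.042,.34); G=(.5515,-.0395,.2503)
T=[((.50,-.05,.38),tool(d(10.7),d(0))),((.50,-.22,.36),tool(d(5),d(-8))),((.51,-.41,.32),tool(0,d(-14))),((.51,-.41,.22),tool(0,d(-14)))]
for yl,xo,z in((.3,.5,.42),(.35,.52,.42),(.3,.5,.38)):
    follow(q,[((.44,-.04,.42),tool(d(10),d(8))),((.36,yl,z),tool(d(20))),((xo,yl,z),tool(d(20))),((xo,-.05,.42),tool(d(10))),(Gh,g),(G,g)]+T); print()
E
```

```text
scene [ 0.4 -0.1] 299 [0.18 0.2 ]; scene [ 0.5 -0.1] 1058 [0.18 0.22]; scene [ 0.6 -0.6] 55 [0.63 0.65]; scene [ 0.6 -0.5] 643 [0.64 0.67]; scene [ 0.6 -0.3] 963 [0.58 0.65]; scene [ 0.6 -0.2] 974 [0.59 0.64]; scene [ 0.6 -0.1] 712 [0.58 0.6 ]; scene [0.6 0. ] 697 [0.58 0.62]; scene [0.6 0.1] 604 [0.58 0.6 ]; scene [0.6 0.2] 433 [0.58 0.6 ]; scene [0.6 0.3] 306 [0.57 0.59]; scene [0.6 0.4] 231 [0.56 0.58]; scene [0.6 0.5] 39 [0.56 0.56]; scene [ 0.7 -0.6] 664 [0.64 0.68]; scene [ 0.7 -0.5] 1165 [0.62 0.68]; scene [ 0.7 -0.4] 1432 [0.62 0.66]; scene [ 0.7 -0.3] 1425 [0.61 0.65]; scene [ 0.7 -0.2] 444 [0.61 0.62]; scene [ 0.7 -0.1] 478 [0.6  0.63]; scene [0.7 0. ] 273 [0.6  0.62]; scene [0.7 0.1] 195 [0.6 0.6]; scene [0.7 0.2] 42 [0.18 0.6 ]; scene [0.7 0.4] 651 [0.13 0.2 ]; scene [0.7 0.5] 359 [0.13 0.2 ]; scene [ 0.8 -0.6] 177 [0.64 0.67]; scene [ 0.8 -0.5] 320 [0.12 0.13]; scene [ 0.8 -0.4] 417 [0.13 0.65]; scene [ 0.8 -0.3] 168 [0.56 0.61]; scene [ 0.8 -0.2] 83 [0.62 0.63]; scene [ 0.8 -0.1] 68 [0.6  0.61]; scene [0.8 0. ] 10 [0.6 0.6]; scene [0.8 0.1] 11 [0.28 0.28]; scene [0.8 0.
[... 2652 characters left out ...]
 0.51  1.17  1.22] err 0.0
[0.36 0.3  0.38] [-2.59 -0.33  1.46  2.01  0.36  1.14  0.79] err 0.0655
[0.5  0.3  0.38] [-2.72 -0.49  1.46  1.81  0.68  1.33  0.72] err 0.1588
[ 0.5  -0.05  0.42] [-1.85 -0.49  1.46  1.88  0.53  1.34  1.25] err 0.0235
[ 0.539 -0.042  0.34 ] [-1.99 -0.49  1.46  1.98  0.72  1.08  1.13] err 0.115
[ 0.552 -0.04   0.25 ] [-2.12 -0.49  1.46  2.1   0.91  0.94  0.99] err 0.2074
[ 0.5  -0.05  0.38] [-1.89 -0.49  1.46  1.94  0.58  1.27  1.22] err 0.0551
[ 0.5  -0.22  0.36] [-1.77 -0.49  1.46  1.87  0.66  1.42  1.38] err 0.1468
[ 0.51 -0.41  0.32] [-1.73 -0.49  1.46  1.77  0.83  1.52  1.51] err 0.3002
[ 0.51 -0.41  0.22] [-1.78 -0.49  1.46  1.93  0.92  1.33  1.43] err 0.3629
```

My fitted kinematic model reproduces the joints. The elbow drifted into a bad branch, and a loop to the left and back (simulated) recovers it. First leg:

```bash
python3 - <<'E'
from kin import *
d=np.radians
e=plan([((.44,-.04,.42),tool(d(10),d(8)),.7),((.36,.35,.42),tool(d(20)),.7)])
E
```

```text
-> [ 0.44 -0.04  0.42]
2 [[0.419, 0.072, -0.663], [-0.004, 0.019, 0.005]]
-> [0.36 0.35 0.42]
2 [[0.023, 0.829, -0.003], [-0.001, 0.015, -0.019]]
2 [[-0.002, 0.83, -0.002], [-0.002, 0.015, -0.018]]
2 [[-0.025, 0.829, 0.0], [-0.001, 0.015, -0.019]]
2 [[-0.05, 0.828, 0.001], [-0.001, 0.014, -0.018]]
2 [[-0.073, 0.826, 0.001], [-0.002, 0.015, -0.019]]
2 [[-0.098, 0.824, 0.001], [-0.001, 0.015, -0.018]]
```

Request:
play_rows:
  rows:
    - [[0.419,0.072,-0.663],[-0.004,0.019,0.005]]
    - [[0.419,0.072,-0.663],[-0.004,0.019,0.005]]
    - [[0.419,0.072,-0.663],[-0.004,0.019,0.005]]

```text
time_s: 28.5
tcp_pos: [0.4402, -0.0402, 0.4214]
eef_rot: [[-0.975, -0.172, 0.141], [-0.171, 0.985, 0.024], [-0.143, -0.001, -0.99]]
force: [0.3, -0.7, 0.1]
finger_gap: 0.0855
gripper_force: 0.0
```

Request:
play_rows:
  rows:
    - [[0.023,0.829,0],[-0.001,0.015,-0.019]]
    - [[0.023,0.829,0],[-0.001,0.015,-0.019]]
    - [[0.023,0.829,0],[-0.001,0.015,-0.019]]

```text
time_s: 28.8
tcp_pos: [0.4264, 0.0284, 0.4198]
eef_rot: [[-0.971, -0.209, 0.116], [-0.208, 0.978, 0.02], [-0.117, -0.005, -0.993]]
force: [0.1, 0.7, -0.2]
finger_gap: 0.0853
gripper_force: 0.0
```

Request:
play_rows:
  rows:
    - [[0,0.83,0],[-0.002,0.015,-0.018]]
    - [[0,0.83,0],[-0.002,0.015,-0.018]]
    - [[0,0.83,0],[-0.002,0.015,-0.018]]

```text
time_s: 29.1
tcp_pos: [0.4129, 0.0931, 0.4199]
eef_rot: [[-0.967, -0.237, 0.093], [-0.236, 0.972, 0.018], [-0.094, -0.005, -0.996]]
force: [0.1, 0.6, -0.6]
finger_gap: 0.0854
gripper_force: 0.0
```

Request:
play_rows:
  rows:
    - [[-0.025,0.829,0],[-0.001,0.015,-0.019]]
    - [[-0.025,0.829,0],[-0.001,0.015,-0.019]]
    - [[-0.025,0.829,0],[-0.001,0.015,-0.019]]

```text
time_s: 29.4
tcp_pos: [0.3994, 0.1578, 0.4202]
eef_rot: [[-0.962, -0.265, 0.07], [-0.265, 0.964, 0.013], [-0.071, -0.006, -0.997]]
force: [0.0, -0.2, 0.0]
finger_gap: 0.0857
gripper_force: 0.0
```

```bash
python3 - <<'E'
from kin import *
d=np.radians; s=r.sense(); q=s["joint_positions"]; print(q.round(3),s["time_s"],cur()[0],fk(q)[0])
g=tool(d(10.7),d(8)); Gh=(.539,-.042,.34); G=(.5515,-.0395,.2503)
for yl in(.35,.42):
    follow(q,[((.36,yl,.42),tool(d(20))),((.52,yl,.42),tool(d(20))),((.52,-.05,.42),tool(d(10))),(Gh,g),(G,g)])
e=plan([((.36,.35,.42),tool(d(20)),.7),((.52,.35,.42),tool(d(20)),.7)])
E
```

```text
[-1.807 -0.244  1.167  2.049  0.282  1.139  1.084] 29.4 [0.39943186 0.15775638 0.42016565] [0.4002052  0.15743661 0.42046136]
[0.36 0.35 0.42] [-1.89  0.28  1.23  1.88 -0.29  1.18  1.37] err 0.0
[0.52 0.35 0.42] [-1.37  0.54  1.04  1.6  -0.48  1.28  1.66] err 0.0
[ 0.52 -0.05  0.42] [-0.95  0.34  1.2   1.84 -0.34  1.19  2.1 ] err 0.0
[ 0.539 -0.042  0.34 ] [-0.84  0.41  1.06  1.95 -0.52  0.91  2.22] err 0.0
[ 0.552 -0.04   0.25 ] [-0.7   0.54  0.9   2.   -0.68  0.77  2.35] err 0.0
[0.36 0.42 0.42] [-1.82  0.41  1.15  1.77 -0.4   1.22  1.36] err 0.0
[0.52 0.42 0.42] [-1.38  0.62  1.01  1.49 -0.53  1.33  1.59] err 0.0
[ 0.52 -0.05  0.42] [-0.95  0.34  1.2   1.84 -0.34  1.19  2.1 ] err 0.0
[ 0.539 -0.042  0.34 ] [-0.84  0.41  1.07  1.95 -0.52  0.91  2.23] err 0.0
[ 0.552 -0.04   0.25 ] [-0.7   0.54  0.9   2.   -0.68  0.77  2.35] err 0.0
-> [0.36 0.35 0.42]
2 [[-0.054, 0.816, 0.0], [-0.002, 0.015, -0.017]]
2 [[-0.076, 0.814, 0.001], [-0.002, 0.015, -0.017]]
2 [[-0.098, 0.812, 0.001], [-0.002, 0.015, -0.017]]
-> [0.52 0.35 0.42]
3 [[-0.94, -0.342, 0.0], [0.0, 0.0, 0.0]]
3 [[-0.94, -0.342, 0.0], [0.0, 0.0, 0.0]]
```

Request:
play_rows:
  rows:
    - [[-0.054,0.816,0],[-0.002,0.015,-0.017]]
    - [[-0.054,0.816,0],[-0.002,0.015,-0.017]]
    - [[-0.054,0.816,0],[-0.002,0.015,-0.017]]

```text
time_s: 29.7
tcp_pos: [0.3867, 0.2214, 0.4203]
eef_rot: [[-0.956, -0.29, 0.047], [-0.29, 0.957, 0.009], [-0.048, -0.005, -0.999]]
force: [0.1, -1.3, 0.3]
finger_gap: 0.0854
gripper_force: 0.0
```

Request:
play_rows:
  rows:
    - [[-0.076,0.814,0],[-0.002,0.015,-0.017]]
    - [[-0.076,0.814,0],[-0.002,0.015,-0.017]]
    - [[-0.076,0.814,0],[-0.002,0.015,-0.017]]

```text
time_s: 30.0
tcp_pos: [0.3733, 0.287, 0.4204]
eef_rot: [[-0.948, -0.317, 0.024], [-0.317, 0.949, 0.005], [-0.024, -0.003, -1.0]]
force: [0.5, 0.5, -0.9]
finger_gap: 0.0854
gripper_force: 0.0
```

Request:
play_rows:
  rows:
    - [[-0.098,0.812,0],[-0.002,0.015,-0.017]]
    - [[-0.098,0.812,0],[-0.002,0.015,-0.017]]
    - [[-0.098,0.812,0],[-0.002,0.015,-0.017]]

```text
time_s: 30.3
tcp_pos: [0.3607, 0.3496, 0.4205]
eef_rot: [[-0.94, -0.341, -0.0], [-0.341, 0.94, 0.001], [0.0, 0.001, -1.0]]
force: [-0.2, 0.0, 0.2]
finger_gap: 0.0855
gripper_force: 0.0
```

Request:
play_rows:
  rows:
    - [[-0.94,-0.342,0],[0,0,0]]
    - [[-0.94,-0.342,0],[0,0,0]]
    - [[-0.94,-0.342,0],[0,0,0]]

```text
time_s: 30.6
tcp_pos: [0.4451, 0.3437, 0.4215]
eef_rot: [[-0.944, -0.331, 0.004], [-0.331, 0.944, -0.0], [-0.003, -0.001, -1.0]]
force: [0.2, -1.2, 0.6]
finger_gap: 0.0856
gripper_force: 0.0
```

```bash
python3 - <<'E'
from kin import *
d=np.radians; s=r.sense(); q=s["joint_positions"]; print(q.round(3),s["time_s"],cur()[0])
g=tool(d(10.7),d(8)); Gh=(.539,-.042,.34); G=(.5515,-.0395,.2503)
w=[((.52,.25,.42),tool(d(17))),((.52,-.03,.42),tool(d(11),d(4))),(Gh,g)]
follow(q,w+[(G,g)]); plan([x+(.8,) for x in w])
E
```

```text
[-1.577  0.414  1.114  1.748 -0.391  1.225  1.546] 30.6 [0.44513831 0.34368792 0.42149687]
[0.52 0.25 0.42] [-1.33  0.45  1.09  1.72 -0.42  1.24  1.73] err 0.0
[ 0.52 -0.03  0.42] [-1.02  0.3   1.2   1.87 -0.34  1.12  2.07] err 0.0
[ 0.539 -0.042  0.34 ] [-0.84  0.41  1.06  1.95 -0.51  0.91  2.22] err 0.0
[ 0.552 -0.04   0.25 ] [-0.7   0.54  0.9   2.   -0.68  0.76  2.35] err 0.0
-> [0.52 0.25 0.42]
2 [[-0.248, -0.707, 0.011], [0.0, 0.001, 0.013]]
2 [[-0.262, -0.702, 0.011], [-0.001, 0.001, 0.013]]
-> [ 0.52 -0.03  0.42]
2 [[0.255, -0.837, 0.0], [0.001, -0.011, 0.017]]
2 [[0.233, -0.844, -0.003], [0.0, -0.011, 0.016]]
2 [[0.212, -0.849, -0.007], [0.001, -0.011, 0.017]]
2 [[0.188, -0.854, -0.009], [0.0, -0.011, 0.016]]
-> [ 0.539 -0.042  0.34 ]
2 [[-0.067, -0.097, 0.506], [0.0, -0.022, 0.002]]
2 [[-0.05, -0.096, 0.507], [0.001, -0.023, 0.002]]
```

Joint 2 is back to +0.41, the good branch. Returning to the tall carton.

Request:
play_rows:
  rows:
    - [[-0.248,-0.707,0.011],[0,0.001,0.013]]
    - [[-0.248,-0.707,0.011],[0,0.001,0.013]]

```text
time_s: 30.8
tcp_pos: [0.481, 0.2946, 0.4205]
eef_rot: [[-0.951, -0.311, -0.001], [-0.311, 0.951, -0.001], [0.001, -0.001, -1.0]]
force: [0.2, -0.8, 0.5]
finger_gap: 0.0855
gripper_force: 0.0
```

Request:
play_rows:
  rows:
    - [[-0.262,-0.702,0.011],[0,0.001,0.013]]
    - [[-0.262,-0.702,0.011],[0,0.001,0.013]]

```text
time_s: 31.0
tcp_pos: [0.5183, 0.2477, 0.4197]
eef_rot: [[-0.957, -0.29, -0.002], [-0.29, 0.957, -0.001], [0.002, -0.001, -1.0]]
force: [1.1, -0.7, 1.0]
finger_gap: 0.0854
gripper_force: 0.0
```

Request:
play_rows:
  rows:
    - [[0.255,-0.837,0],[0.001,-0.011,0.017]]
    - [[0.255,-0.837,0],[0.001,-0.011,0.017]]

```text
time_s: 31.2
tcp_pos: [0.5165, 0.1787, 0.4187]
eef_rot: [[-0.964, -0.267, 0.012], [-0.267, 0.964, 0.003], [-0.013, -0.0, -1.0]]
force: [-0.4, -0.2, -0.3]
finger_gap: 0.0852
gripper_force: 0.0
```

Request:
play_rows:
  rows:
    - [[0.233,-0.844,0],[0,-0.011,0.016]]
    - [[0.233,-0.844,0],[0,-0.011,0.016]]

```text
time_s: 31.4
tcp_pos: [0.5165, 0.1092, 0.4183]
eef_rot: [[-0.969, -0.244, 0.029], [-0.243, 0.97, 0.009], [-0.03, 0.002, -1.0]]
force: [-0.3, 0.1, 0.2]
finger_gap: 0.0853
gripper_force: 0.0
```

Request:
play_rows:
  rows:
    - [[0.212,-0.849,-0.007],[0.001,-0.011,0.017]]
    - [[0.212,-0.849,-0.007],[0.001,-0.011,0.017]]

```text
time_s: 31.6
tcp_pos: [0.5168, 0.04, 0.4182]
eef_rot: [[-0.975, -0.219, 0.046], [-0.218, 0.976, 0.012], [-0.048, 0.002, -0.999]]
force: [-0.3, -0.2, -0.4]
finger_gap: 0.0855
gripper_force: 0.0
```

Request:
play_rows:
  rows:
    - [[0.188,-0.854,-0.009],[0,-0.011,0.016]]
    - [[0.188,-0.854,-0.009],[0,-0.011,0.016]]
    - [[0.188,-0.854,-0.009],[0,-0.011,0.016]]
    - [[0.188,-0.854,-0.009],[0,-0.011,0.016]]

```text
time_s: 32.0
tcp_pos: [0.5184, -0.0245, 0.4177]
eef_rot: [[-0.978, -0.199, 0.063], [-0.199, 0.98, 0.017], [-0.065, 0.005, -0.998]]
force: [-0.2, 1.4, -0.8]
finger_gap: 0.0855
gripper_force: 0.0
```

```bash
python3 - <<'E'
from kin import *
from big import *
s=r.sense(); q=s["joint_positions"]; print(q.round(3),s["time_s"],cur()[0])
a,R=grasp(8,.09); w=[(a,R),(grasp(8)[0],R,.5)]
follow(q,w); plan(w)
E
```

```text
[-1.022  0.296  1.2    1.871 -0.337  1.122  2.068] 32.0 [ 0.51844712 -0.02454192  0.41766517]
[ 0.539 -0.042  0.34 ] [-0.84  0.41  1.06  1.95 -0.51  0.91  2.22] err 0.0
[ 0.552 -0.039  0.25 ] [-0.7   0.54  0.9   2.   -0.68  0.77  2.35] err 0.0
-> [ 0.539 -0.042  0.34 ]
1 [[-0.074, -0.132, 0.494], [0.002, -0.024, 0.004]]
1 [[-0.056, -0.131, 0.496], [0.002, -0.023, 0.004]]
-> [ 0.552 -0.039  0.25 ]
2 [[0.0, 0.0, 0.563], [0.0, 0.0, 0.0]]
2 [[-0.001, 0.001, 0.562], [0.0, 0.0, 0.001]]
```

Request:
play_rows:
  rows:
    - [[-0.074,-0.132,0.494],[0.002,-0.024,0.004]]
    - [[-0.074,-0.132,0.494],[0.002,-0.024,0.004]]

```text
time_s: 32.2
tcp_pos: [0.5281, -0.0311, 0.3751]
eef_rot: [[-0.976, -0.196, 0.094], [-0.195, 0.981, 0.02], [-0.096, 0.001, -0.995]]
force: [-0.8, 0.0, -1.3]
finger_gap: 0.0853
gripper_force: 0.0
```

Request:
play_rows:
  rows:
    - [[-0.056,-0.131,0.496],[0.002,-0.023,0.004]]
    - [[-0.056,-0.131,0.496],[0.002,-0.023,0.004]]
    - [[-0.056,-0.131,0.496],[0.002,-0.023,0.004]]
    - [[-0.056,-0.131,0.496],[0.002,-0.023,0.004]]

```text
time_s: 32.6
tcp_pos: [0.5404, -0.0405, 0.3411]
eef_rot: [[-0.972, -0.189, 0.138], [-0.188, 0.982, 0.025], [-0.14, -0.002, -0.99]]
force: [0.4, -0.3, -1.0]
finger_gap: 0.0853
gripper_force: 0.0
```

```bash
python3 - <<'E'
from kin import *
from big import *
s=r.sense(); q=s["joint_positions"]; print(q.round(3),s["time_s"],cur()[0])
p,d,c=grab("wrist"); A=maskpts("wrist",d>0,d,c)
P=A[(A[:,2]>.07)&(A[:,2]<.16)&(abs(A[:,0]-.555)<.1)&(abs(A[:,1]+.05)<.06)]
m,n,k=planefit(P); C,w,x,y,uv=rect(P[k],m,n); print("big",k.sum(),n.round(3),C.round(4),np.round(w,1))
plan([(*grasp(8),.5)])
E
```

```text
[-0.841  0.405  1.064  1.941 -0.51   0.919  2.221] 32.6 [ 0.54039631 -0.04050901  0.34107594]
big 15963 [-0.368 -0.07   0.927] [ 0.5586 -0.0379  0.1208] [109.7  60.2   0.2]
-> [ 0.552 -0.039  0.25 ]
2 [[0.011, -0.004, 0.571], [0.0, 0.001, 0.001]]
2 [[0.01, -0.004, 0.572], [-0.001, 0.0, 0.001]]
```

Request:
play_rows:
  rows:
    - [[0.011,-0.004,0.4],[0,0.001,0.001]]
    - [[0.015,-0.006,0.75],[0,0.001,0.001]]
    - [[0.018,-0.008,1],[0,0.001,0.002]]
    - [[0.018,-0.008,1],[0,0.001,0.002]]

```text
time_s: 33.05
tcp_pos: [0.549, -0.0391, 0.2589]
eef_rot: [[-0.974, -0.186, 0.132], [-0.185, 0.983, 0.024], [-0.134, -0.001, -0.991]]
force: [0.3, -0.6, 0.1]
finger_gap: 0.0854
gripper_force: 0.0
```

Request:
play_rows:
  rows:
    - [[0,0,0.143],[0,0,0]]
    - [[0,0,0.143],[0,0,0]]
    - [[0,0,0.143],[0,0,0]]

```text
time_s: 33.35
tcp_pos: [0.5514, -0.0399, 0.2496]
eef_rot: [[-0.973, -0.185, 0.136], [-0.183, 0.983, 0.024], [-0.138, -0.002, -0.99]]
force: [1.2, 0.7, 0.1]
finger_gap: 0.0851
gripper_force: 0.0
```

```bash
python3 - <<'E'
from big import *
t,R=cur(); g,Q=grasp(8); print((t-g)@Q,Ro.from_matrix(R.T@Q).as_rotvec(),r.sense()["force"])
E
```

```text
[ 0.00036017 -0.00062695  0.00078294] [-0.00191951 -0.00075176 -0.0004608 ] [1.18212508 0.71061323 0.06154469]
```

Request:
play_rows:
  rows:
    - [[0,0,0],[0,0,0]]
    - [[0,0,0],[0,0,0]]
    - [[0,0,0],[0,0,0]]
    - [[0,0,0],[0,0,0]]
    - [[0,0,0],[0,0,0]]
  grip: -1
  newtons: 40

```text
time_s: 33.85
tcp_pos: [0.5513, -0.0401, 0.2495]
eef_rot: [[-0.973, -0.185, 0.136], [-0.183, 0.983, 0.024], [-0.138, -0.001, -0.99]]
force: [-1.2, 0.2, 5.9]
finger_gap: 0.0597
gripper_force: 43.5
```

Request:
play_rows:
  rows:
    - [[0,0,-0.2],[0,0,0]]
    - [[0,0,-0.6],[0,0,0]]
    - [[0,0,-1],[0,0,0]]

```text
time_s: 34.15
tcp_pos: [0.5395, -0.0421, 0.3289]
eef_rot: [[-0.974, -0.184, 0.133], [-0.182, 0.983, 0.023], [-0.135, -0.002, -0.991]]
force: [0.7, 0.9, 0.4]
finger_gap: 0.0596
gripper_force: 44.3
```

Request:
play_rows:
  rows:
    - [[0,0,-0.5],[0,0,0]]
    - [[0,0,-0.5],[0,0,0]]
    - [[0,0,-0.5],[0,0,0]]

```text
time_s: 34.45
tcp_pos: [0.5347, -0.0428, 0.3686]
eef_rot: [[-0.973, -0.185, 0.137], [-0.183, 0.983, 0.025], [-0.139, -0.001, -0.99]]
force: [-0.5, -0.0, -0.8]
finger_gap: 0.0594
gripper_force: 44.5
```

```bash
python3 - <<'E'
from kin import *
from big import *
s=r.sense(); q=s["joint_positions"]; print(q.round(3),s["time_s"],s["finger_gap"],s["gripper_force"],cur()[0])
p,d,c=grab("wrist"); A=maskpts("wrist",d>0,d,c); save("w14.png",p)
t,R=cur(); B=(A-t)@R; g=(abs(B[:,0])<.09)&(abs(B[:,1])<.031)&(B[:,2]>.09)&(B[:,2]<.165); P=A[g]
m,n,k=planefit(P,nz=(.8,.99)); yv=R[:,1]; xv=np.cross(yv,n); uv=np.c_[(P[k]-m)@xv,(P[k]-m)@yv]; print("top in hand",k.sum(),"n tool",(R.T@n).round(3),"angle",np.degrees(np.arctan2(-(R.T@n)[0],-(R.T@n)[2])).round(2),np.percentile(uv,[.5,99.5],axis=0).round(4))
Cn=m+xv*(np.percentile(uv[:,0],.5)+.055)+yv*0; print("centre in tool",(R.T@(Cn-t)).round(4))
E
```

```text
[-0.89   0.363  1.114  1.922 -0.458  0.967  2.18 ] 34.45 0.059438137413246814 44.456103444099426 [ 0.53465402 -0.04281372  0.36856723]
top in hand 34477 n tool [ 0.246 -0.002 -0.969] angle -14.22 [[-0.0366 -0.0295]
 [ 0.0396  0.0293]]
centre in tool [ 0.0091 -0.      0.1274]
```

View pics/w14.png

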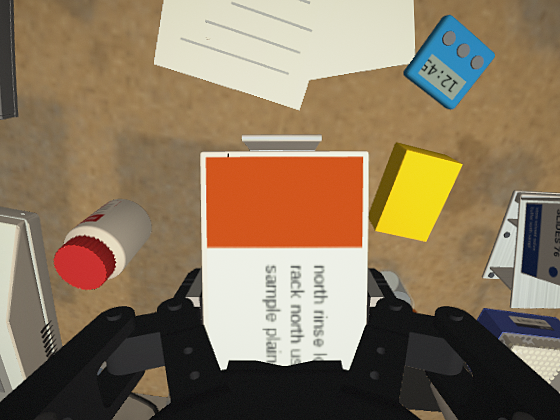

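The tall carton (orange label at 285,200) is firmly held. The pot, timer and left stand are undisturbed. Now to the tray.

```bash
cat >> big.py <<'E'
bt=np.array([-.013,0,.2146]); d_=np.radians
def place(h,yaw=0,x=.478,y=-.41):
    R=tool(d_(yaw),d_(-14.2)); return np.array([x,y,.004+h])-R@bt,R
E
python3 - <<'E'
from kin import *
from big import *
q=r.sense()["joint_positions"]
w=[((.50,-.13,.385),tool(d_(7),d_(0)),.8),(*place(.08),.8),(*place(.008),.5)]
follow(q,w); plan(w); print((tool(0,d_(-14.2))@np.array([.246,0,-.969])).round(3))
A=np.load("/tmp/A9.npy"); Q=A[(A[:,2]>.018)&(A[:,2]<.026)&(A[:,1]<-.3)&(A[:,1]>-.325)&(A[:,0]>.42)&(A[:,0]<.54)]
print("tray edge slope deg",np.degrees(np.arctan(np.polyfit(Q[:,0],Q[:,1],1)[0])),Q.mean(0))
E
```

```text
[ 0.5   -0.13   0.385] [-0.77  0.37  1.17  1.9  -0.37  1.12  2.24] err 0.0
[ 0.518 -0.41   0.295] [-0.02  0.79  0.97  1.56 -0.47  1.29  2.58] err 0.0
[ 0.518 -0.41   0.223] [ 0.    0.87  0.91  1.6  -0.52  1.18  2.6 ] err 0.0
-> [ 0.5   -0.13   0.385]
2 [[0.294, -0.498, -0.151], [0.001, 0.044, 0.02]]
2 [[0.288, -0.507, -0.13], [0.001, 0.043, 0.021]]
-> [ 0.518 -0.41   0.295]
2 [[0.05, -0.875, 0.28], [-0.002, 0.039, 0.019]]
2 [[0.008, -0.878, 0.279], [-0.003, 0.04, 0.02]]
2 [[-0.038, -0.878, 0.274], [-0.002, 0.039, 0.019]]
2 [[-0.081, -0.877, 0.268], [-0.002, 0.04, 0.019]]
-> [ 0.518 -0.41   0.223]
3 [[-0.221, 0.0, 0.872], [0.0, 0.0, 0.0]]
[-0.001  0.     1.   ]
tray edge slope deg -3.626686026392482 [ 0.47454704 -0.31982438  0.02116735]
```

Request:
play_rows:
  rows:
    - [[0.294,-0.498,-0.151],[0.001,0.044,0.02]]
    - [[0.294,-0.498,-0.151],[0.001,0.044,0.02]]

```text
time_s: 34.7
tcp_pos: [0.5154, -0.0918, 0.3763]
eef_rot: [[-0.987, -0.146, 0.065], [-0.146, 0.989, 0.006], [-0.065, -0.003, -0.998]]
force: [-0.6, -0.8, 0.2]
finger_gap: 0.0594
gripper_force: 44.4
```

Request:
play_rows:
  rows:
    - [[0.288,-0.507,-0.13],[0.001,0.043,0.021]]
    - [[0.288,-0.507,-0.13],[0.001,0.043,0.021]]
    - [[0.288,-0.507,-0.13],[0.001,0.043,0.021]]

```text
time_s: 35.0
tcp_pos: [0.4997, -0.1315, 0.3844]
eef_rot: [[-0.993, -0.117, -0.0], [-0.117, 0.993, -0.001], [0.0, -0.0, -1.0]]
force: [0.3, 0.3, -0.8]
finger_gap: 0.0599
gripper_force: 44.4
```

Request:
play_rows:
  rows:
    - [[0.05,-0.875,0.28],[-0.002,0.039,0.019]]
    - [[0.05,-0.875,0.28],[-0.002,0.039,0.019]]

```text
time_s: 35.2
tcp_pos: [0.5057, -0.2, 0.3608]
eef_rot: [[-0.994, -0.094, -0.064], [-0.094, 0.996, -0.005], [0.064, 0.001, -0.998]]
force: [-1.7, -0.3, -0.8]
finger_gap: 0.0592
gripper_force: 44.4
```

Request:
play_rows:
  rows:
    - [[0.008,-0.878,0.279],[-0.003,0.04,0.02]]
    - [[0.008,-0.878,0.279],[-0.003,0.04,0.02]]
    - [[0.008,-0.878,0.279],[-0.003,0.04,0.02]]

```text
time_s: 35.5
tcp_pos: [0.5084, -0.2728, 0.3384]
eef_rot: [[-0.99, -0.055, -0.127], [-0.055, 0.998, -0.005], [0.127, 0.002, -0.992]]
force: [-0.6, 0.7, -0.5]
finger_gap: 0.0596
gripper_force: 44.4
```

Request:
play_rows:
  rows:
    - [[-0.038,-0.878,0.274],[-0.002,0.039,0.019]]
    - [[-0.038,-0.878,0.274],[-0.002,0.039,0.019]]
    - [[-0.038,-0.878,0.274],[-0.002,0.039,0.019]]

```text
time_s: 35.8
tcp_pos: [0.5134, -0.3416, 0.3163]
eef_rot: [[-0.982, -0.027, -0.186], [-0.027, 1.0, -0.004], [0.186, 0.001, -0.982]]
force: [-1.1, -0.4, -1.0]
finger_gap: 0.0595
gripper_force: 44.4
```

Request:
play_rows:
  rows:
    - [[-0.081,-0.877,0.268],[-0.002,0.04,0.019]]
    - [[-0.081,-0.877,0.268],[-0.002,0.04,0.019]]
    - [[-0.081,-0.877,0.268],[-0.002,0.04,0.019]]
    - [[-0.081,-0.877,0.268],[-0.002,0.04,0.019]]

```text
time_s: 36.2
tcp_pos: [0.5191, -0.4088, 0.2951]
eef_rot: [[-0.97, -0.001, -0.245], [-0.001, 1.0, 0.001], [0.245, 0.001, -0.97]]
force: [0.2, 0.1, -1.1]
finger_gap: 0.0593
gripper_force: 44.5
```

```bash
python3 - <<'E'
from kin import *
from big import *
s=r.sense(); print(s["joint_positions"].round(2),s["time_s"],s["finger_gap"],cur()[0])
p,d,c=grab("wrist"); A=maskpts("wrist",d>0,d,c)
t,R=cur(); B=(A-t)@R; g=(abs(B[:,0])<.09)&(abs(B[:,1])<.031)&(B[:,2]>.09)&(B[:,2]<.165)
m,n,k=planefit(A[g],nz=(.9,1.1)); print("top n world",n.round(3),"z",m[2].round(4))
Q=A[(A[:,2]>.018)&(A[:,2]<.026)&(A[:,1]<-.27)&(A[:,1]>-.55)&(A[:,0]<.6)]; print("rim",len(Q),np.percentile(Q,[.5,50,99.5],axis=0).round(3).tolist())
plan([(*place(.008),.5),(*place(0),.3)])
E
```

```text
[-0.03  0.79  0.97  1.56 -0.47  1.29  2.58] 36.2 0.05927228217914415 [ 0.51913178 -0.40882434  0.29508023]
top n world [ 0.001 -0.003  1.   ] z 0.1726
rim 2094 [[0.337, -0.512, 0.018], [0.441, -0.477, 0.021], [0.525, -0.271, 0.026]]
-> [ 0.518 -0.41   0.223]
3 [[-0.204, -0.02, 0.88], [0.0, 0.001, 0.001]]
-> [ 0.518 -0.41   0.215]
1 [[-0.025, 0.0, 0.096], [0.0, 0.0, 0.0]]
```

Request:
play_rows:
  rows:
    - [[-0.1,-0.01,0.4],[0,0,0]]
    - [[-0.17,-0.02,0.7],[0,0,0]]
    - [[-0.204,-0.02,0.86],[0,0,0]]
    - [[-0.204,-0.02,0.86],[0,0,0]]
    - [[-0.204,-0.02,0.86],[0,0,0]]

```text
time_s: 36.75
tcp_pos: [0.518, -0.4116, 0.226]
eef_rot: [[-0.97, -0.001, -0.244], [-0.001, 1.0, -0.002], [0.244, -0.002, -0.97]]
force: [-0.1, 0.1, -1.0]
finger_gap: 0.0596
gripper_force: 44.5
```

Request:
play_rows:
  rows:
    - [[-0.012,0,0.05],[0,0,0]]
    - [[-0.018,0,0.075],[0,0,0]]
    - [[-0.018,0,0.075],[0,0,0]]

```text
time_s: 37.05
tcp_pos: [0.5174, -0.412, 0.219]
eef_rot: [[-0.97, 0.0, -0.245], [0.0, 1.0, -0.001], [0.245, -0.001, -0.97]]
force: [-0.0, -0.3, -1.0]
finger_gap: 0.0597
gripper_force: 44.5
```

Request:
play_rows:
  rows:
    - [[-0.003,0,0.013],[0,0,0]]
    - [[-0.003,0,0.013],[0,0,0]]

```text
time_s: 37.25
tcp_pos: [0.5173, -0.4121, 0.2178]
eef_rot: [[-0.97, 0.0, -0.245], [0.001, 1.0, -0.001], [0.245, -0.001, -0.97]]
force: [1.0, -1.2, -0.9]
finger_gap: 0.0594
gripper_force: 44.5
```

Request:
play_rows:
  rows:
    - [[-0.003,0,0.013],[0,0,0]]
    - [[-0.003,0,0.013],[0,0,0]]

```text
time_s: 37.45
tcp_pos: [0.5173, -0.4122, 0.217]
eef_rot: [[-0.97, 0.0, -0.245], [0.0, 1.0, -0.001], [0.245, -0.001, -0.97]]
force: [-0.6, 0.1, 1.8]
finger_gap: 0.0596
gripper_force: 44.6
```

Request:
play_rows:
  rows:
    - [[-0.003,0,0.01],[0,0,0]]
    - [[-0.003,0,0.01],[0,0,0]]

```text
time_s: 37.65
tcp_pos: [0.5173, -0.4122, 0.217]
eef_rot: [[-0.97, 0.0, -0.245], [0.001, 1.0, -0.001], [0.245, -0.001, -0.97]]
force: [-0.6, 1.8, 6.5]
finger_gap: 0.0596
gripper_force: 45.1
```

Request:
play_rows:
  rows:
    - [[0,0,0],[0,0,0]]
    - [[0,0,0],[0,0,0]]
    - [[0,0,0],[0,0,0]]
    - [[0,0,0],[0,0,0]]
    - [[0,0,0],[0,0,0]]
  grip: 1

```text
time_s: 38.15
tcp_pos: [0.5173, -0.412, 0.2157]
eef_rot: [[-0.969, 0.0, -0.245], [0.0, 1.0, -0.001], [0.245, -0.001, -0.969]]
force: [-0.0, -0.6, -0.8]
finger_gap: 0.0855
gripper_force: 0.0
```

Request:
play_rows:
  rows:
    - [[0,0,-0.3],[0,0,0]]
    - [[0,0,-0.7],[0,0,0]]
    - [[0,0,-0.9],[0,0,0]]

```text
time_s: 38.45
tcp_pos: [0.5358, -0.4125, 0.288]
eef_rot: [[-0.97, -0.001, -0.243], [0.0, 1.0, -0.004], [0.243, -0.004, -0.97]]
force: [0.1, -0.6, -0.3]
finger_gap: 0.0853
gripper_force: 0.0
```

Request:
play_rows:
  rows:
    - [[0.3,0,-0.6],[0,-0.1,0]]
    - [[0.3,0,-0.6],[0,-0.1,0]]
    - [[0.3,0,-0.6],[0,-0.1,0]]
    - [[0.3,0,-0.6],[0,-0.1,0]]

```text
time_s: 38.85
tcp_pos: [0.5236, -0.4112, 0.3371]
eef_rot: [[-0.996, -0.0, -0.091], [-0.0, 1.0, 0.001], [0.091, 0.001, -0.996]]
force: [-0.6, 0.3, 0.2]
finger_gap: 0.0855
gripper_force: 0.0
```

```bash
python3 - <<'E'
from big import *
s=r.sense(); print(s["time_s"],s["finger_gap"],s["force"],cur()[0])
p,d,c=grab("wrist"); A=maskpts("wrist",d>0,d,c)
P=A[(A[:,2]>.08)&(A[:,2]<.11)&(abs(A[:,0]-.48)<.09)&(abs(A[:,1]+.41)<.06)]
m,n,k=planefit(P,nz=(.95,1.1)); print("big",k.sum(),n.round(3),m.round(4),np.round(np.hstack([*cv2.minAreaRect((P[k][:,:2]*1000).astype(np.float32))]),1))
O=np.array([.5377,.2573,.0146]); Rb=tool(d_(8.4),d_(22)); M=np.c_[-Rb[:,0],Rb[:,1],-Rb[:,2]]
ps=[]
for cam in("scene","side"):
    p,d,c=grab(cam); ps.append(p); A=maskpts(cam,d>0,d,c); B=(A-O)@M; g=(abs(B[:,2]-.095)<.006)&(B[:,0]>-.02)&(B[:,0]<.11)&(abs(B[:,1])<.045)
    if g.sum()>30: print(cam,"flat top",g.sum(),np.percentile(B[g],[2,50,98],axis=0).round(3).tolist())
    for t in("bottle","pot","timer"):
        for o in r.silhouettes(cam,t)[:1]: print(t,np.round(o["rect"]),np.round(np.median(maskpts(cam,o["mask"],d,c),0),3))
save("end.png",np.hstack([cv2.resize(q[140:340,160:460],(400,267)) for q in ps]))
E
```

```text
38.85 0.0854700460454538 [-0.57690418  0.27573186  0.18198625] [ 0.52359239 -0.4112272   0.33706279]
big 13180 [-0.     0.001  1.   ] [ 0.4729 -0.412   0.0943] [ 475.8 -412.    60.5  109.9   90. ]
scene flat top 421 [[-0.002, -0.03, 0.09], [0.04, -0.002, 0.095], [0.087, 0.029, 0.1]]
pot [358. 224.  26.  36.] [ 0.641 -0.219  0.062]
timer [224. 233.  28.  17.] [0.427 0.088 0.013]
bottle [338. 200.  15.  27.] [0.686 0.102 0.053]
pot [331. 271.  25.  39.] [ 0.661 -0.229  0.07 ]
timer [310. 229.  40.  24.] [ 0.6   -0.035  0.04 ]
```

View pics/end.png

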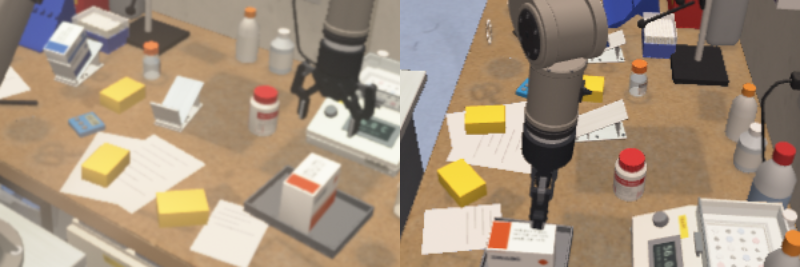

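The end picture shows the tall carton upright in the tray at (310,190). The middle and flat cartons are stacked on the left stand at (68,50), and the bystanders haven't moved. Handing in.

```bash
python3 -c "
from station import r
print(r.finish_job())"
```

```text
the job is handed in; nothing more can be done
None
```

The job is handed in at about 39 s of the 72 s allowed: by my last measurements the middle and flat cartons are stacked square on the once-empty stand, the tall carton is upright in the grey tray, and the bottle, pot and timer are where they were; the hand-in call gave no verdict.

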